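# Pack the lesson tray with the closed slide tools

### The job

Make up the tray for the next crochet lesson: lay the three hooks whose steel tips are slid in, and the slide gauge whose cursor is pushed home against its head, each flat into the wooden rest of its own size in the dark tray, fully down in the groove and without dropping it in. Leave the hook with its tip slid out and the gauge with its cursor pulled out where they lie, because they are still in use.

Things in the scene. Friction and masses are not known exactly. Their poses are not given: they have to be found in the camera images.
- hook_small_center (a point): Slide-out crochet hook: flat-bottomed wooden handle lying along its x axis, black nose at +x, black thumb piece on top (pulled back). Origin at its centre, half-way up; x along it, z up. The small one, steel tip slid fully IN: 92 mm long, 14 mm wide, 12 mm high (thumb piece 4 mm more), about 47 g, parallel sides; grip it across y at its middle. A stiff slide (about 4 N).
- hook_medium_center (a point): Slide-out crochet hook: flat-bottomed wooden handle lying along its x axis, black nose at +x, black thumb piece on top (pulled back). Origin at its centre, half-way up; x along it, z up. The medium one, steel tip slid fully IN: 108 mm long, 20 mm wide, 15 mm high (thumb piece 4 mm more), about 67 g, parallel sides; grip it across y at its middle. A stiff slide (about 4 N).
- hook_large_center (a point): Slide-out crochet hook: flat-bottomed wooden handle lying along its x axis, black nose at +x, black thumb piece on top (pulled back). Origin at its centre, half-way up; x along it, z up. The large one, steel tip slid fully IN: 124 mm long, 26 mm wide, 18 mm high (thumb piece 4 mm more), about 92 g, parallel sides; grip it across y at its middle. A stiff slide (about 4 N).
- gauge_home_center (a point): Slide gauge: flat aluminium bar with scale marks, 126 mm long (x), 30 mm wide (y), 7 mm thick, about 67 g, dark head at the -x end, brass cursor pushed HOME against the head (head and cursor rise to 12 mm, its knob to 17 mm; they leave the bar free from 41 mm on the -x side of the middle onwards). Origin at the bar's centre, half-way up (3.5 mm above its underside). Grip across y at its middle.
- hook_out_center (a point): Slide-out crochet hook: flat-bottomed wooden handle lying along its x axis, black nose at +x, black thumb piece on top (pushed forward). Origin at its centre, half-way up; x along it, z up. The same handle as the medium hook (108 x 20 x 15 mm) but with its steel tip slid OUT about 36 mm: 144 mm over all; the origin is midway over the whole length. In use: stays where it lies.
- gauge_out_center (a point): The same slide gauge as the other, 126 x 30 x 7 mm, but with its brass cursor pulled OUT, 35 to 70 mm away from the head: set to a measurement and in use. Origin at the bar's centre, half-way up. Stays where it lies.
- small_rest_seat (a point): Wooden rest for the small hook in the dark lesson tray: groove 102 mm long, 19 mm wide (10 and 5 mm more than the tool). Point: centre of the groove floor, 19 mm above the table (all four rests); x along the groove, y across, z up; side walls reach 30 mm, inner edges bevelled 4 mm. Tool either way round.
- medium_rest_seat (a point): Wooden rest for the medium hook in the dark lesson tray: groove 118 mm long, 25 mm wide (10 and 5 mm more than the tool). Axes and heights as the small rest. Every rest is a block 150 x 56 mm fixed in the tray, 60 mm apart.
- large_rest_seat (a point): Wooden rest for the large hook in the dark lesson tray: groove 134 mm long, 31 mm wide (10 and 5 mm more than the tool). Axes and heights as the small rest. The middle 58 mm of all rests is an open channel across the tray (its floor 9 mm, the tray's side rims 16 mm above the table): finger room beside the tool.
- gauge_rest_seat (a point): Wooden rest for the slide gauge in the dark lesson tray: groove 136 mm long, 35 mm wide (10 and 5 mm more than the tool). Axes and heights as the small rest.

How it is judged:
By the outcome, as a careful person would: the job done as asked, in the order asked, and still so for the second after the job is handed in, with the robot touching nothing.
It also fails if it takes over 96 s, if anything falls off the work surface, if the arm or the gripper's body presses on something with over 40 N, if the wrist force passes 120 N, or if a joint passes its speed limit or range.

### The arm

A 6-joint arm with a two-finger parallel gripper is mounted at the origin on a cart in front of the work surface, level with it; the furniture and walls round the work are solid. World frame = base frame: x ahead of the robot, y to its left, z up, the work surface at z = 0. Lengths are in m, angles in rad, forces in N, time in s.
With the tool pointing down it reaches from about 0.3 to 0.85 m from the base axis. Payload 5.4 kg.
Tool frame: the origin (TCP) lies midway between the tips of the shut fingers; the grasp point (between the pads) lies robot.grip_depth behind it (robot.grip_depth is the distance from the TCP to the grasp point, in m); z points along the fingers, y is the direction in which the jaws open and shut (so a half turn about z gives the same grasp; the last joint's range is limited). The gripper opens to 85 mm and grips with 20 to 120 N. Pads are 22 mm wide; open, the fingers measure 114 mm over their backs; the gripper's body (76 mm by 85 mm) begins 54 mm behind the grasp point. The pads swing forward as they close: fully open they stand 13 mm farther back than shut.
Start: joints at [-1.536, 0.158, 1.597, -0, 1.386, -0.21], TCP at [0.139, -0.558, 0.231] pointing down, gripper open.
Joint ranges: [-2.91, 2.91], [-0.94, 2.29], [0.18, 2.7], [-1.29, 4.43], [0.17, 2.64], [-3, 3]. Speed limits (rad/s): [2.57, 2.57, 3.14, 3.14, 3.14, 3.14].

### API

Orientations are given as [roll, pitch, yaw] about the fixed x, y, z axes, in that order (R = Rz(yaw) Ry(pitch) Rx(roll)).
In Python, from cell import robot gives the robot as it stands.
- The arm moves only by the tool play_rows, never from a script. Its argument "deltas" is a list that holds one entry, the list of rows, each a list of 7 numbers: the shift along the tool's x, y, z in cm, then the turn, a rotation vector about the tool's x, y, z in degrees, then the closure in counts, from 0 (fully open) to 255 (shut). A call has 1 to 8 rows; each row is the pose to reach, as a shift and turn from the pose commanded when the call began, along the tool's axes at that moment; what a row does not reach only later rows make up. A row lasts 1/8 s, in which the tool goes at most 62.5 mm and 10.7 degrees, less where a joint would pass 70% of its speed; a pose out of reach is approached as far as the arm can. A call with a gripper value outside its range is refused whole. The fingers move at their own pace and stop on an object; the grip force is fixed at half the most. Time passes only in rows, so rows that repeat a pose let the fingers close. It gives the time, the measured TCP pose, the force and the opening at its end, in the units of the state.
- robot.read_state(): the state, without advancing time (a new reading comes with each control period).
- robot.capture(name): name is "scene" or "side" or "wrist"; returns (picture, depth): 420x560x3 uint8, red, green, blue; 420x560 float32, m along the optical axis (not along the pixel's ray), 0 where there is no reading.
- robot.camera_params(name): a dict with "fx", "fy", "cx", "cy" (pixels), "xyz" and "attitude" of the camera in the world. Camera axes: x right, y up, looking along -z (the intrinsics and any distortion apply to the point x, -y, -z); pixel columns grow to the right and rows downward; lengths in m; the calibration is good to about 2 mm. A picture is of the moment at which its call begins: read the wrist's pose just before it. camera_params takes no time and is no camera call; for the wrist camera it gives the pose at the moment of the call.
- robot.job_done(): hands the job in, once; it reports no verdict.
The state is a dict: "clock": time; "joint_positions": joint angles; "dq": joint speeds; "joint_efforts": joint torques, N m; "tool_pos": TCP position; "tool_rot": TCP orientation; "force": force on the tool from outside, world axes, zero at the start; "torque": the same for the moment, N m; "gripper_width": finger opening in m.
Only numpy, scipy, OpenCV 4.12 (cv2) and the standard library are available. Lean on these libraries where they do the work, as an engineer would, in place of code of your own. Each camera call takes 0.05 s, during which the arm holds its last target.

## Working session

There is one attempt and no reset: what is moved stays moved. The work goes in short steps, Python scripts to look and compute and a tool call to move; the robot and the scene stay as the last step left them, time stands still between calls to the robot, and variables do not carry over. Pictures are saved under pics/ and viewed, and the job is handed in when it is done.

Besides the shell and the picture viewer there is one more tool, called after "Request:" by a JSON object that holds its "op" and its "data", one argument or row to a line. play_rows: Moves the arm, as the interface text tells. Its arguments: {"type":"object","properties":{"deltas":{"type":"array","items":{"type":"array","items":{"type":"array","items":{"type":"number"}}}}},"required":["deltas"]}

```bash
ls; mkdir -p pics
python3 - <<'E'
from cell import robot
import cv2
print(robot.grip_depth, robot.read_state())
for n in ("scene","side","wrist"):
    p=robot.camera_params(n);print(n,p)
    im,d=robot.capture(n)
    cv2.imwrite(f"pics/{n}0.png",im[:,:,::-1])
    import numpy as np; np.savez(f"{n}0.npz",im=im,d=d,p=p)
E
```

```text
pics
0.0187 {'clock': 0.0, 'joint_positions': array([-1.53608586e+00,  1.59078868e-01,  1.59821432e+00,  8.39864373e-06,
        1.38620298e+00, -2.10104625e-01]), 'dq': array([-3.47007355e-04, -9.85337959e-05,  2.44778706e-04, -6.54722946e-04,
        4.86256893e-04, -1.08487684e-03]), 'joint_efforts': array([-1.06703275e-03, -3.96005380e+01, -3.31428874e+01, -3.18899820e-04,
        8.54518526e-03,  1.21979500e-05]), 'tool_pos': array([ 0.13932508, -0.55725326,  0.23030912]), 'tool_rot': array([-3.13973271e+00, -4.05073954e-04,  2.44813170e-01]), 'force': array([-0.04160271, -0.48310058, -0.03055921]), 'torque': array([-0.01538766, -0.06410906,  0.02300455]), 'gripper_width': 0.0849598781414151}
scene {'fx': 476.9052129610749, 'fy': 476.9052129610749, 'cx': 275.4697824357822, 'cy': 207.17484041914588, 'xyz': array([-0.09052919,  0.59541589,  0.8286633 ]), 'attitude': array([ 8.49601568e-01,  1.83879632e-05, -2.33068444e+00])}
side {'fx': 413.5785660257813, 'fy': 413.5785660257813, 'cx': 287.5160737449214, 'cy': 210.1328246244613, 'xyz': array([0.01599961, 0.90526763, 0.48875781]), 'attitude': array([ 1.19977435, -0.02501504, -2.61683497])}
wrist {'fx': 304.07407642242714, 'fy': 304.07407642242714, 'cx': 283.28756308246847, 'cy': 213.9332060723135, 'xyz': array([ 0.21710332, -0.53783026,  0.37351382]), 'attitude': array([-0.31924504,  0.00151921, -1.32747545])}
```

View pics/scene0.png

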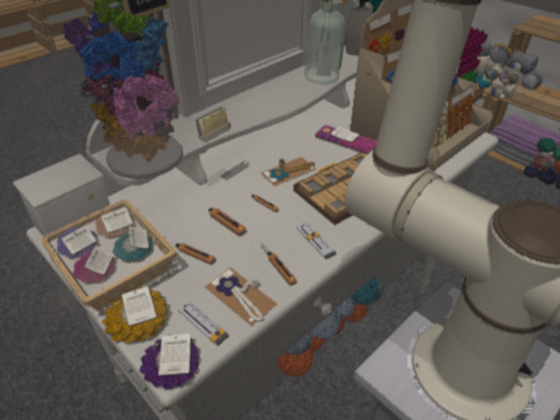

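View pics/side0.png

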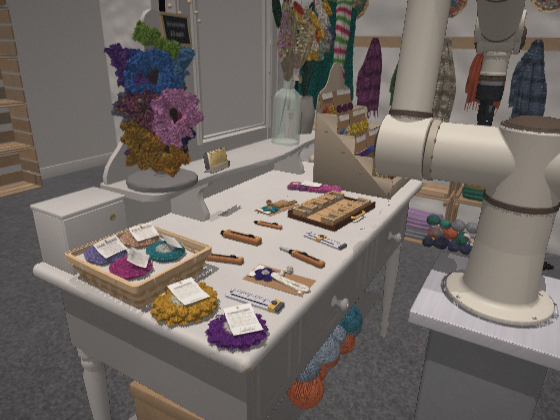

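View pics/wrist0.png

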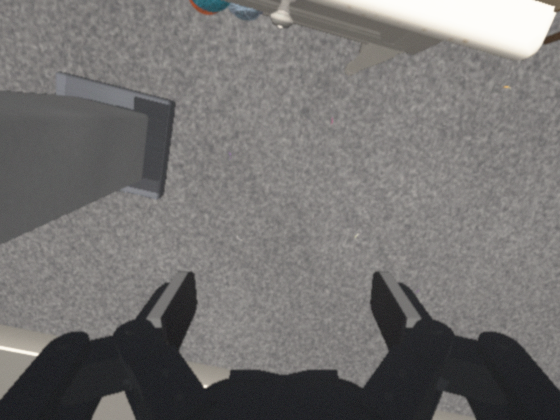

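The scene picture shows four hooks: (265,203) small, (227,220) medium, (195,252), and (279,264) with its tip out. The gauges lie at (317,239) and (205,322), and the tray is at about (340,190), partly hidden by the arm. I'll enlarge these areas.

```bash
cat > h.py <<'E'
import numpy as np, cv2
from scipy.spatial.transform import Rotation as Ro
def cam(p):
    return Ro.from_euler('xyz',p['attitude']).as_matrix(), np.array(p['xyz'])
def ray(p,u,v,z):
    R,o=cam(p); u=np.asarray(u,float);v=np.asarray(v,float)
    d=np.stack([(u-p['cx'])/p['fx'],-(v-p['cy'])/p['fy'],-np.ones_like(u)],-1)@R.T
    return o+d*((z-o[2])/d[...,2])[...,None]
def proj(p,X):
    R,o=cam(p); c=(np.asarray(X,float)-o)@R
    return np.stack([p['cx']+p['fx']*c[...,0]/-c[...,2], p['cy']-p['fy']*c[...,1]/-c[...,2]],-1)
def cloud(p,d):
    R,o=cam(p); v,u=np.mgrid[:d.shape[0],:d.shape[1]]
    c=np.stack([(u-p['cx'])/p['fx']*d,-(v-p['cy'])/p['fy']*d,-d],-1)
    return c@R.T+o
def load(n):
    z=np.load(n,allow_pickle=True); return z['im'],z['d'],z['p'].item()
def topdown(p,im,z,x0,x1,y0,y1,s=1000):
    # pixel: col = (y1-y)*s, row=(x1-x)*s  (x up, y left)
    w=int((y1-y0)*s);h=int((x1-x0)*s)
    c,r=np.meshgrid(np.arange(w),np.arange(h))
    X=np.stack([x1-r/s,y1-c/s,np.full(c.shape,z)],-1)
    uv=proj(p,X).astype(np.float32)
    return cv2.remap(im,uv[...,0],uv[...,1],cv2.INTER_LINEAR)
E
python3 - <<'E'
from h import *
im,d,p=load("scene0.npz")
P=cloud(p,d)
for u,v in [(265,203),(227,220),(195,252),(279,264),(317,239),(205,322),(240,230),(340,190),(310,190)]: print(u,v,P[v,u].round(3))
t=topdown(p,im,0.01,0.1,0.8,-0.45,0.5,800)
cv2.imwrite("pics/td0.png",t[:,:,::-1]);print(t.shape)
E
```

```text
265 203 [ 0.615 -0.037  0.011]
227 220 [0.624 0.083 0.021]
195 252 [0.594 0.204 0.017]
279 264 [0.429 0.091 0.021]
317 239 [ 0.43  -0.037  0.011]
205 322 [0.429 0.301 0.005]
240 230 [0.578 0.08  0.016]
340 190 [ 0.515 -0.222  0.01 ]
310 190 [ 0.554 -0.143  0.031]
(560, 760, 3)
```

View pics/td0.png

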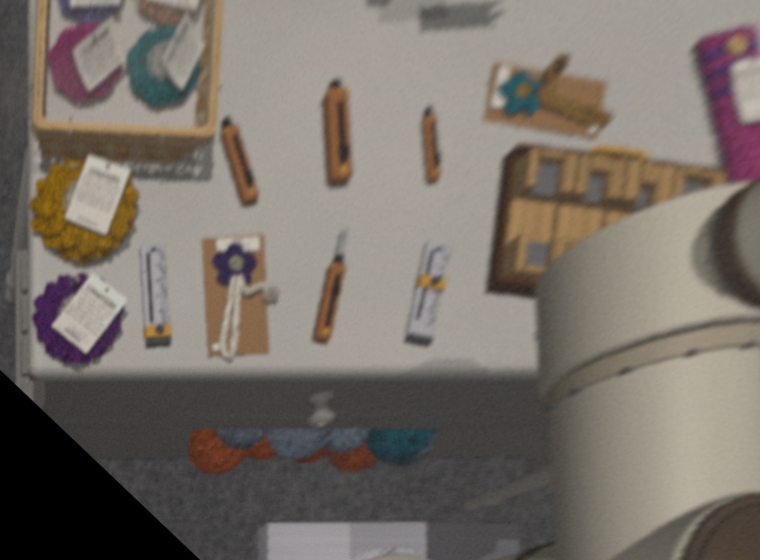

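The top-down view gives the layout:

| Item | Pixel | State |
|---|---|---|
| Large hook | (338,133) | to be moved |
| Medium hook | (238,160) | to be moved |
| Small hook | (430,145) | to be moved |
| Home gauge | (157,297) | brass cursor next to its head |
| Out hook | (330,290) | stays |
| Out gauge | (428,295) | stays, cursor mid-bar |
| Tray | right side | grooves along x |

Next I'll measure obstacle heights, then move over the tray.

Run:
```python
from h import *
H=np.full((20,24),-1.)
for n in ("scene0.npz","side0.npz"):
    im,d,p=load(n);P=cloud(p,d)[d>0]
    i=((P[:,0]-0.1)/0.05).astype(int);j=((P[:,1]+0.65)/0.05).astype(int)
    ok=(P[:,0]>.1)&(P[:,1]>-.65)&(i<20)&(j<24)
    np.maximum.at(H,(i[ok],j[ok]),P[ok,2])
print("y from",-.65,"step .05")
for r in range(19,-1,-1): print("%.2f"%(.1+.05*r),' '.join("%3d"%(100*h) for h in H[r]))
```

```text
y from -0.65 step .05
1.05 -100 -100 -100 -100 -100 -100 -100 -100 -100 -100 -100 -100 -100 -100 -100 -74 -74 -74 -74 -100 -74 -74 -74 -74
1.00 -100 -100 -100 -100 -100 -100 -100 -100 -100 -100 -100 -100 -100 -100 -100 -100 -74 -74 -100 -100 -74 -74 -74 -74
0.95 -100 -100 -100 -100 -100 -100 -100 -100 -100 -100 -100 -100 -100 -100 -100 -100 -100 -100  14  14  14  14   0 -74
0.90  40  56  56  64  64  64  63  63  62  62  61  61  60  57  57  17  47  24  19  15  15  15   0 -74
0.85  39   6  60  64  64  21  22  21  21  22  22  61  60  15  15  48  48  49  48  15  15  15   0 -74
0.80  45  63  64  64  64  19  15  15  15  15  15  20  58  60  58  53  54  52  49  15  15  15   7 -74
0.75  53  62  63  64  64  44  15  15  15  15  15  21  21  21  56  56  56  51  47   9   9   9   7 -100
0.70 -100  38  54  54  31  15  15  15  15  15  15  15   0   0  47  49  49  48   9   9   8   9   7 -100
0.65  44  43  37  34   2   2   0   1   1   1   1   0   1   0   2   0   0   6   9   9   9   9   7 -100
0.60  27  27  27  27   2   1   0   2   2   2   2   0   1   0   2   0   1   6   7   8   7   8   7 -100
0.55  22  2
[... 336 characters left out ...]
  3   3   1   1   0   2   1   1   1   1   3   3   2   1 -100
0.35   5   5   5   7   0   0   0   1   0   0   0   0   1   0   1   1   0   1   1   1   2   2   1 -100
0.30   0   0   0   0   0   0   0   0   0   0   0   0   0   0   0   0   0   0   0   0   2   1   0 -100
0.25 -74 -74 -74 -74 -74 -74 -74 -74 -74 -74 -74 -74  61  61  35 -100 -100 -100 -100 -100 -100 -100 -100 -100
0.20 -74 -74  52 -74 -74 -74 -74 -74 -74 -74 -74  60  62  62  35 -100 -100 -100 -100 -100 -100 -100 -100 -100
0.15  34  49  52 -74  54  58  57  59  60  60   0  61  63  48  35   0   0 -100 -100 -100 -100 -100 -100 -100
0.10  28  49  52  34  53  54  55  56  58  59  59   0  64  36  34   0   0 -100 -100 -100 -100 -100 -100 -100
```

```bash
cat >> h.py <<'E'
def delta(s,xyz,yaw):
    """s: (pos, rpy) commanded; returns row numbers"""
    R0=Ro.from_euler('xyz',s[1]); R1=Ro.from_euler('xyz',[np.pi,0,yaw])
    return np.round(np.r_[R0.inv().apply(np.array(xyz)-s[0])*100,(R0.inv()*R1).as_rotvec(degrees=True)],2)
E
python3 - <<'E'
from h import *
s=([.139,-.558,.231],[3.1397-6.2794,-0.0004,.2448])
for q in [(.22,-.45,.25),(.34,-.30,.28),(.46,-.24,.27)]: print(delta(s,q,0))
E
```

```text
[ 1.048e+01 -8.520e+00 -1.880e+00 -1.100e-01 -1.000e-02  1.403e+01]
[ 2.576e+01 -2.017e+01 -4.850e+00 -1.100e-01 -1.000e-02  1.403e+01]
[ 3.885e+01 -2.308e+01 -3.840e+00 -1.100e-01 -1.000e-02  1.403e+01]
```

Request:
{"op": "play_rows", "data": {
  "deltas": [
    [[5.2,-4.3,-1,0,0,3,0],[10.5,-8.5,-2,0,0,6,0],[14.5,-11.5,-3,0,0,9,0],[18.5,-15,-4,0,0,11,0],[22.5,-18,-4.5,0,0,13,0],[27,-20.5,-5,0,0,14,0],[33,-22,-4.5,0,0,14,0],[38.8,-23.1,-4,0,0,14,0]]
  ]
}}

```text
clock: 1.15
tool_pos: [0.4613, -0.2384, 0.2714]
tool_rot: [3.141, -0.001, 0.001]
force: [0.5, -0.2, 0.5]
gripper_width: 0.0851
```

```bash
cat > cap.py <<'E'
import sys
from cell import robot
from h import *
n,tag=sys.argv[1],sys.argv[2]
p=robot.camera_params(n); im,d=robot.capture(n); s=robot.read_state()
cv2.imwrite(f"pics/{n}_{tag}.png",im[:,:,::-1]); np.savez(f"{n}_{tag}.npz",im=im,d=d,p=p)
print(s['clock'],s['tool_pos'].round(4),s['tool_rot'].round(4),s['gripper_width'],s['force'].round(1),s['joint_positions'].round(2),abs(s['dq']).max().round(4),p['xyz'].round(3),p['attitude'].round(3))
E
python3 cap.py wrist 1
```

```text
1.2 [ 0.4657 -0.2345  0.2698] [-3.1377e+00 -3.1000e-03  4.9000e-03] 0.08527454110476362 [-2.3  4.5 -0.5] [-0.7  -0.01  1.7   0.    1.45  0.86] 0.1626 [ 0.541 -0.238  0.415] [-3.190e-01 -1.000e-03 -1.572e+00]
```

View pics/wrist_1.png

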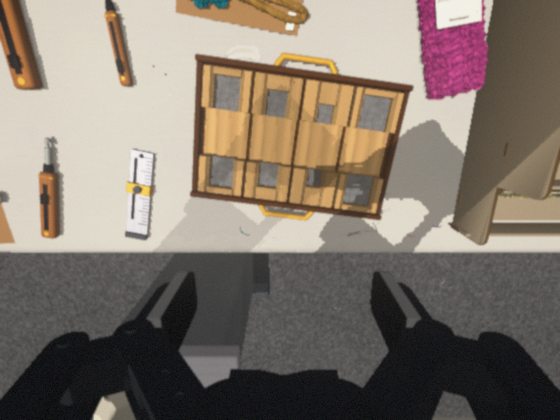

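The wrist picture shows the tray with four rests. From left to right (y falling) the groove widths suggest large (222,130), medium (270,140), small (320,145) and gauge (365,150). The tray is turned slightly. I'll take a still shot and measure the grey pockets.

```bash
python3 cap.py wrist 2
python3 - <<'E'
from h import *
im,d,p=load("wrist_2.npz"); P=cloud(p,d)
for u,v in [(227,90),(275,135),(373,110),(160,100),(230,120)]: print(u,v,P[v,u].round(4))
t=topdown(p,im,0.019,0.35,0.65,-0.42,-0.05,2000)
cv2.imwrite("pics/td2.png",t[:,:,::-1])
E
```

```text
1.25 [ 0.4628 -0.2363  0.2698] [-3.1388e+00  4.0000e-04  6.4000e-03] 0.08533517229098027 [-1.2 -0.3  0. ] [-0.71 -0.01  1.7   0.    1.45  0.86] 0.08 [ 0.545 -0.234  0.413] [-0.316  0.003 -1.567]
227 90 [ 0.5731 -0.1653  0.0194]
275 135 [ 0.5203 -0.2225  0.0109]
373 110 [ 0.5509 -0.343   0.019 ]
160 100 [ 0.5623 -0.0758  0.    ]
230 120 [ 0.5384 -0.1652  0.0082]
```

View pics/td2.png

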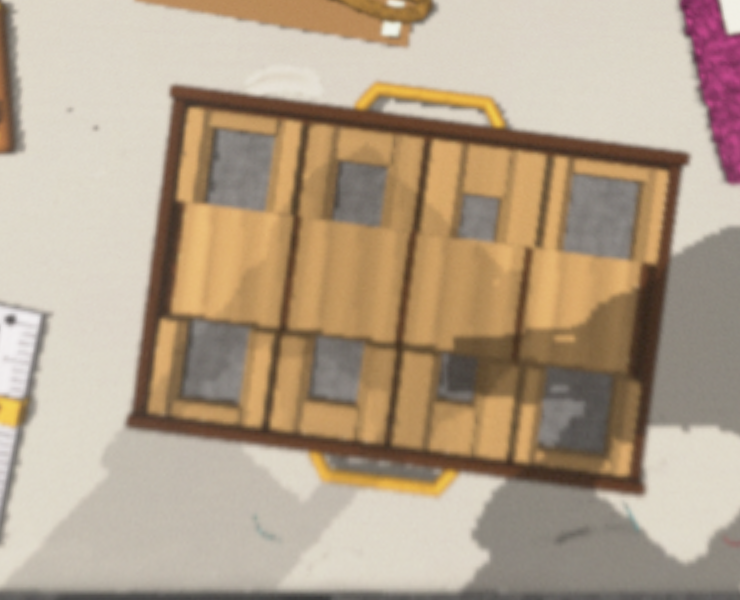

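```bash
cat >> h.py <<'E'
def trayfit(p,im):
    t=topdown(p,im,0.019,0.33,0.65,-0.43,-0.05,2000)
    hsv=cv2.cvtColor(t,cv2.COLOR_RGB2HSV)
    m=((hsv[...,1]<75)&(hsv[...,2]>35)&(hsv[...,2]<150)).astype(np.uint8)
    m=cv2.morphologyEx(m,cv2.MORPH_OPEN,np.ones((7,7)))
    cs,_=cv2.findContours(m,cv2.RETR_EXTERNAL,cv2.CHAIN_APPROX_NONE)
    out=[]
    for c in cs:
        (cx,cy),(w,h),a=cv2.minAreaRect(c)
        if 25<min(w,h) and max(w,h)<110:
            if a>45: a-=90;w,h=h,w
            out.append((0.65-cy/2000,-0.05-cx/2000,w/2,h/2,a))
    return t,m,sorted(out,key=lambda o:-o[1])
E
python3 - <<'E'
from h import *
im,d,p=load("wrist_2.npz")
t,m,o=trayfit(p,im)
for q in o: print(np.round(q,4))
# depth based: pocket points z in .016-.022 
P=cloud(p,d).reshape(-1,3)
ok=(abs(P[:,2]-.019)<.003)&(P[:,0]>.42)&(P[:,0]<.62)&(P[:,1]>-.39)&(P[:,1]<-.12)
print(ok.sum())
E
```

```text
[ 0.4695 -0.1571 29.902  39.6822  7.5946]
[ 0.5657 -0.1697 29.6443 37.2104  7.125 ]
[ 0.4655 -0.218  24.1248 31.1947  7.125 ]
[ 0.5532 -0.2297 24.2506 29.9933  7.3524]
[ 0.4612 -0.2785 17.861  22.3263  7.125 ]
[ 0.5413 -0.2891 18.1104 21.4112  6.7098]
[ 0.445  -0.3373 33.7087 40.1058  6.7098]
[ 0.5419 -0.3502 33.867  38.9222  7.5946]
6367
```

Groove widths measure 30, 24, 18 and 34 mm with 60 mm spacing, so the order with falling y is large, medium, small, gauge, at yaw about -7.5°. Now I'll look at the tools.

Request:
{"op": "play_rows", "data": {
  "deltas": [
    [[0,-6,0,0,0,0,0],[0,-12,0,0,0,0,0],[0,-18,0,0,0,0,0],[0,-24,0,0,0,0,0],[0,-30,0,0,0,0,0],[0,-35,0,0,0,0,0],[0,-35,0,0,0,0,0],[0,-35,0,0,0,0,0]]
  ]
}}

```text
clock: 2.25
tool_pos: [0.4595, 0.1095, 0.2711]
tool_rot: [3.141, 0.0, 0.0]
force: [0.5, -0.2, -0.1]
gripper_width: 0.0851
```

```bash
python3 cap.py wrist 3; python3 cap.py side 3;python3 - <<'E'
from h import *
im,d,p=load("wrist_3.npz")
t=topdown(p,im,0.012,0.32,0.72,-0.1,0.4,1500)
cv2.imwrite("pics/td3.png",t[:,:,::-1])
E
```

```text
2.3 [0.4596 0.1091 0.2712] [ 3.141e+00  3.000e-04 -9.000e-04] 0.08500967588901152 [-0.5 -0.9  0.4] [-0.02 -0.14  1.82 -0.    1.46  1.55] 0.0145 [0.54  0.11  0.414] [-3.200e-01 -1.000e-03 -1.572e+00]
2.35 [0.4597 0.1089 0.2712] [ 3.1412e+00  2.0000e-04 -1.6000e-03] 0.08545311873768219 [ 1.  -0.3  0.4] [-0.02 -0.14  1.82 -0.    1.46  1.55] 0.0042 [0.016 0.905 0.489] [ 1.2   -0.025 -2.617]
```

View pics/td3.png

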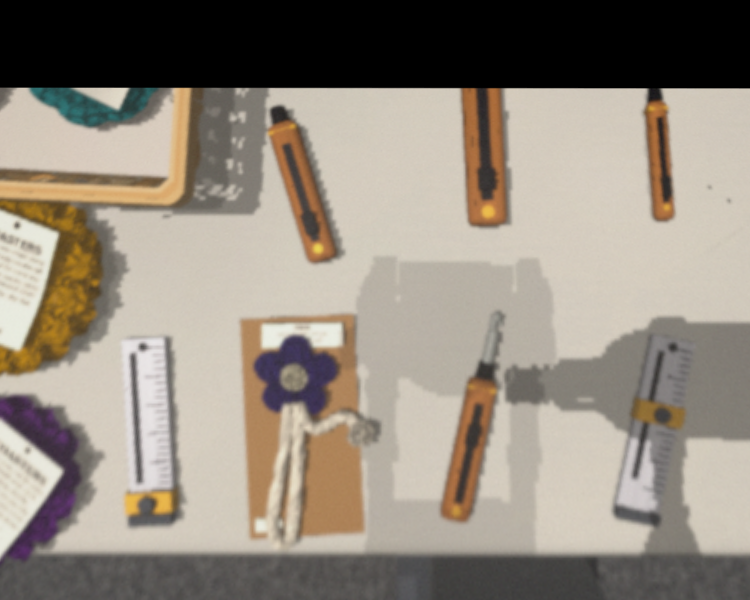

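View pics/side_3.png

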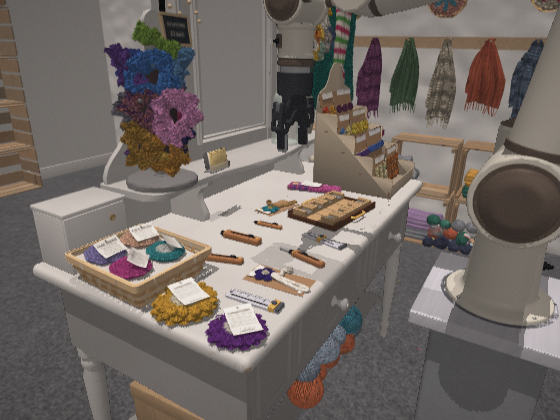

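Identities are confirmed. The home gauge is at top-down (150,430) with its head and brass together at the near end, the medium hook is at (303,185) with no steel showing, and the out items have their slides moved. I'll measure poses from depth.

```bash
cat >> h.py <<'E'
def blobs(p,d,zmin=0.004,zmax=0.03,minpx=60):
    P=cloud(p,d); m=((d>0)&(P[...,2]>zmin)&(P[...,2]<zmax)&(P[...,0]>.33)&(P[...,0]<.75)&(abs(P[...,1])<.6)).astype(np.uint8)
    n,l,st,_=cv2.connectedComponentsWithStats(m,connectivity=4)
    out=[]
    for i in range(1,n):
        if st[i,4]<minpx: continue
        Q=P[l==i]; (cx,cy),(w,h),a=cv2.minAreaRect((Q[:,:2]*1000).astype(np.float32))
        if w<h: w,h,a=h,w,a+90
        a=(a+90)%180-90
        out.append((cx/1000,cy/1000,w,h,a,np.percentile(Q[:,2],60)*1000,st[i,:4].tolist()))
    return out
E
python3 - <<'E'
from h import *
for n in ("wrist_3.npz","wrist_2.npz","scene0.npz"):
    im,d,p=load(n); print(n, (cloud(p,d)[200,300]))
    for b in blobs(p,d): 
        if 80<b[2]<170 and b[3]<60: print(np.round(b[:6],4),b[6])
E
```

```text
wrist_3.npz [0.42868101 0.08705002 0.01944424]
[6.16600e-01 7.72000e-02 9.26171e+01 2.62129e+01 3.08120e+00 1.84395e+01] [298, 0, 25, 88]
[ 6.18300e-01 -4.06000e-02  8.91837e+01  1.40300e+01  4.46630e+00
  1.20208e+01] [402, 0, 17, 85]
[  0.5985   0.2006 108.3229  20.3623  17.1031  15.2284] [187, 11, 44, 98]
[  0.6022   0.3647 158.6223   9.2976  86.8358  20.3786] [0, 51, 132, 13]
[ 4.431000e-01  8.270000e-02  1.405285e+02  2.006220e+01 -1.209530e+01
  1.520500e+01] [286, 136, 33, 101]
[ 4.332000e-01 -3.840000e-02  1.258822e+02  3.280860e+01 -1.145280e+01
  7.883200e+00] [367, 147, 49, 92]
[  0.4324   0.3033 125.6884  32.1214   3.4688   7.7556] [123, 149, 40, 90]
wrist_2.npz [ 0.43965763 -0.25523069  0.03138574]
[6.19800e-01 7.64000e-02 9.80261e+01 2.74234e+01 3.03110e+00 1.80731e+01] [0, 0, 48, 93]
[ 0.6603 -0.2247 86.1949 29.1444 66.4886  9.752 ] [238, 0, 76, 35]
[ 6.20400e-01 -4.21000e-02  9.21225e+01  1.43105e+01  4.40880e+00
  1.18225e+01] [110, 3, 28, 87]
[ 4.436000e-01  8.150000e-02  1.415082e+02  2.052640e+01 -1.217860e+01
  1.463960e+01] [42, 140, 22, 101]
[ 4.337000e-01 -3.880000e-02  1.261845e+02  3.190680e+01 -1.280770e+01
  7.827100e+00] [128, 152, 31, 91]
scene0.npz [ 0.56678417 -0.1195196   0.00226642]
[  0.3908  -0.5355 126.7636  26.1362  80.0792  20.5955] [427, 149, 30, 23]
[  0.5991  -0.2368 127.9804  37.1174  85.0142  24.6392] [304, 163, 37, 17]
[ 6.21000e-01 -4.04000e-02  9.37330e+01  2.21389e+01  2.57360e+00
  1.23740e+01] [251, 194, 28, 18]
[6.369000e-01 7.630000e-02 1.352678e+02 3.858210e+01 3.154900e+00
 1.849760e+01] [208, 207, 38, 29]
[ 4.338000e-01 -3.620000e-02  1.293106e+02  3.279310e+01 -1.218730e+01
  8.800000e+00] [296, 222, 40, 37]
[  0.601    0.2002 111.2071  30.5832  17.3159  15.153 ] [175, 243, 41, 22]
[ 4.419000e-01  8.300000e-02  1.427613e+02  2.592850e+01 -1.356520e+01
  1.529130e+01] [260, 244, 37, 42]
[  0.4321   0.3056 127.105   32.9568   2.4664   8.5752] [178, 301, 51, 45]
```

Poses agree between views to within 2 mm, and the sizes match. Measured:

| Item | x, y (m) | Yaw |
|---|---|---|
| Small | .620, -.041 | 4.4° |
| Medium | .5985, .2006 | 17.1° |
| Large | about .636, .077 | 3.1° |
| Gauge | .4324, .3033 | 3.5° |

I'll start with the small hook.

```bash
cat > go.py <<'E'
import sys
from cell import robot
from h import *
s=robot.read_state(); print(s['clock'],s['tool_pos'].round(4),np.degrees(s['tool_rot']).round(2),s['gripper_width'].round(4),s['force'].round(1),s['joint_positions'].round(2))
a=[float(v) for v in sys.argv[1:]]
for i in range(0,len(a),4):
    print(delta((s['tool_pos'],s['tool_rot']),a[i:i+3],np.radians(a[i+3])))
E
python3 go.py .62 -.041 .12 4.4 .62 -.041 .05 4.4
```

```text
Traceback (most recent call last):
  File "go.py", line 4, in <module>
    s=robot.read_state(); print(s['clock'],s['tool_pos'].round(4),np.degrees(s['tool_rot']).round(2),s['gripper_width'].round(4),s['force'].round(1),s['joint_positions'].round(2))
                                                                                                     ^^^^^^^^^^^^^^^^^^^^^^^^
AttributeError: 'float' object has no attribute 'round'
```

```bash
sed -i "s/s\['gripper_width'\].round(4)/round(s['gripper_width'],4)/" go.py
python3 go.py .62 -.041 .12 4.4 .62 -.041 .05 4.4
```

```text
2.35 [0.4597 0.1089 0.2712] [ 1.7998e+02  1.0000e-02 -9.0000e-02] 0.0855 [ 1.  -0.3  0.4] [-0.02 -0.14  1.82 -0.    1.46  1.55]
[ 1.606e+01  1.496e+01  1.512e+01  2.000e-02  1.000e-02 -4.490e+00]
[ 1.606e+01  1.496e+01  2.212e+01  2.000e-02  1.000e-02 -4.490e+00]
```

Request:
{"op": "play_rows", "data": {
  "deltas": [
    [[3.2,3,3,0,0,-2,135],[6.4,6,6,0,0,-4.4,135],[9.6,9,9,0,0,-4.4,135],[12.8,12,12,0,0,-4.4,135],[16.06,14.96,15.1,0,0,-4.4,135],[16.06,14.96,18,0,0,-4.4,135],[16.06,14.96,20,0,0,-4.4,135],[16.06,14.96,20,0,0,-4.4,135]]
  ]
}}

```text
clock: 3.35
tool_pos: [0.6186, -0.0395, 0.0696]
tool_rot: [-3.14, 0.004, 0.076]
force: [-0.8, 0.1, 0.3]
gripper_width: 0.0404
```

```bash
python3 cap.py wrist 4; python3 go.py .62 -.041 .03 4.4
```

```text
3.4 [ 0.6198 -0.0395  0.0713] [-3.1414e+00  7.0000e-04  7.6900e-02] 0.04020455149803158 [ 0.1 -0.5  1.5] [-0.26  0.44  1.59 -0.    1.12  1.24] 0.0288 [ 0.699 -0.033  0.212] [-3.230e-01  1.000e-03 -1.496e+00]
3.4 [ 0.6198 -0.0395  0.0713] [-1.7999e+02  4.0000e-02  4.4100e+00] 0.0402 [ 0.1 -0.5  1.5] [-0.26  0.44  1.59 -0.    1.12  1.24]
[ 0.01  0.16  4.13 -0.01  0.04  0.01]
```

View pics/wrist_4.png

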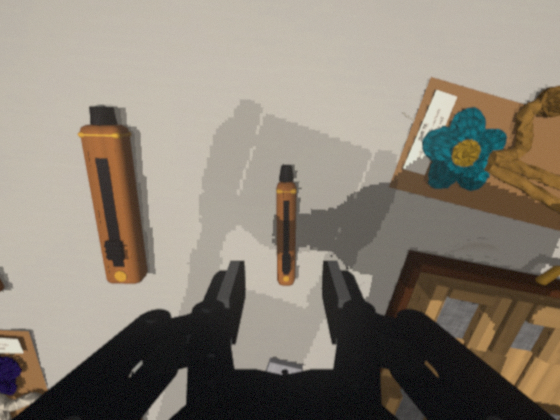

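The wrist view shows the small hook centred between the fingers at (286,225) and the large hook at (115,195), whole in view. I'll re-measure both.

Run:
```python
from h import *
im,d,p=load("wrist_4.npz")
for b in blobs(p,d): 
    if 80<b[2]<170 and b[3]<60: print(np.round(b[:6],4),b[6])
```

```text
[6.33300e-01 7.76000e-02 1.24141e+02 2.66712e+01 3.08530e+00 1.82722e+01] [78, 104, 70, 180]
[ 6.20500e-01 -4.10000e-02  9.10118e+01  1.40007e+01  4.57320e+00
  1.21396e+01] [276, 164, 21, 122]
```

Request:
{"op": "play_rows", "data": {
  "deltas": [
    [[0.05,0.15,2.5,0,0,0,135],[0.05,0.15,4.5,0,0,0,135],[0.05,0.15,6,0,0,0,135],[0.05,0.15,6.7,0,0,0,135],[0.05,0.15,6.7,0,0,0,190],[0.05,0.15,6.7,0,0,0,255],[0.05,0.15,6.7,0,0,0,255],[0.05,0.15,6.7,0,0,0,255]]
  ]
}}

```text
clock: 4.4
tool_pos: [0.6215, -0.0408, 0.005]
tool_rot: [3.141, -0.001, 0.077]
force: [0.2, 1.2, 1.6]
gripper_width: 0.0116
```

```bash
python3 cap.py wrist 5; python3 cap.py side 5; python3 go.py .5013 -.2838 .12 -7.5
```

```text
4.45 [ 0.6215 -0.0408  0.005 ] [ 3.1412e+00 -1.2000e-03  7.7200e-02] 0.011834314845785187 [-0.8 -0.9  2.5] [-0.26  0.54  1.6   0.    1.    1.23] 0.0016 [ 0.701 -0.034  0.148] [-3.180e-01 -1.000e-03 -1.495e+00]
4.5 [ 0.6215 -0.0408  0.005 ] [ 3.1412e+00 -1.2000e-03  7.7300e-02] 0.011636173957693717 [-0.5  0.   2.1] [-0.26  0.54  1.6   0.    1.    1.23] 0.0015 [0.016 0.905 0.489] [ 1.2   -0.025 -2.617]
4.5 [ 0.6215 -0.0408  0.005 ] [ 1.7998e+02 -7.0000e-02  4.4300e+00] 0.0116 [-0.5  0.   2.1] [-0.26  0.54  1.6   0.    1.    1.23]
[-1.384e+01  2.330e+01 -1.151e+01  2.000e-02 -7.000e-02  1.193e+01]
```

View pics/wrist_5.png

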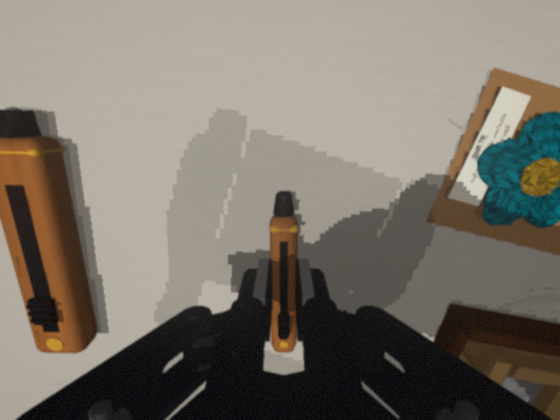

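Request:
{"op": "play_rows", "data": {
  "deltas": [
    [[0,0,-1,0,0,0,255],[0,0,-3,0,0,0,255],[0,0,-6,0,0,0,255],[-2,3.4,-9,0,0,2,255],[-5,8.4,-10,0,0,5,255],[-8,13.4,-10,0,0,8,255],[-11,18.4,-10,0,0,11,255],[-13.84,23.3,-10,0,0,11.9,255]]
  ]
}}

```text
clock: 5.5
tool_pos: [0.5003, -0.2856, 0.1061]
tool_rot: [3.14, -0.002, -0.131]
force: [0.0, -0.5, -1.6]
gripper_width: 0.0117
```

```bash
python3 cap.py wrist 6; python3 go.py .5013 -.2838 .04 -7.5
```

```text
5.55 [ 0.4976 -0.2919  0.1064] [ 3.1356e+00 -1.1000e-03 -1.3570e-01] 0.01183833796083989 [-1.4 -5.1 -1.2] [-0.74  0.29  1.71 -0.    1.14  0.97] 0.1197 [ 0.58  -0.296  0.249] [-0.318 -0.002 -1.704]
5.55 [ 0.4976 -0.2919  0.1064] [ 1.7966e+02 -6.0000e-02 -7.7700e+00] 0.0118 [-1.4 -5.1 -1.2] [-0.74  0.29  1.71 -0.    1.14  0.97]
[ 0.24 -0.9   6.63  0.34 -0.06 -0.27]
```

View pics/wrist_6.png

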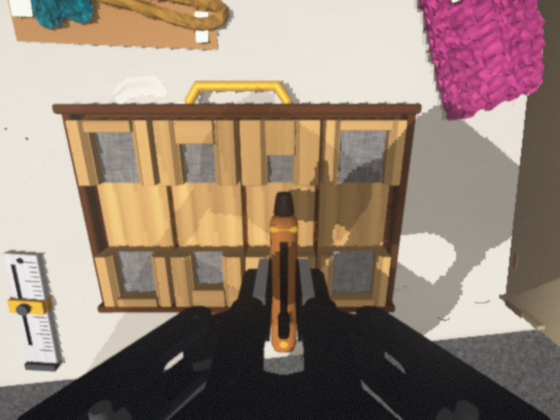

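The hook is held straight above the small rest at (282,165). I'll let the arm settle and re-measure the tray from here.

Request:
{"op": "play_rows", "data": {
  "deltas": [
    [[0,0,0,0,0,0,255],[0,0,0,0,0,0,255]]
  ]
}}

```text
clock: 5.8
tool_pos: [0.5015, -0.2829, 0.105]
tool_rot: [-3.142, -0.001, -0.13]
force: [-0.3, -0.2, -0.7]
gripper_width: 0.0118
```

```bash
python3 cap.py wrist 7
python3 - <<'E'
from h import *
im,d,p=load("wrist_7.npz")
t,m,o=trayfit(p,im)
for q in o: print(np.round(q,4))
for b in blobs(p,d,.033,.13):print(np.round(b[:6],4),b[6])
E
python3 go.py .5013 -.2838 .04 -7.5
```

```text
5.85 [ 0.5015 -0.2825  0.1047] [-3.1414e+00 -3.0000e-04 -1.2880e-01] 0.011639561774956508 [-0.1  0.9 -1.6] [-0.72  0.29  1.71  0.    1.15  0.98] 0.0081 [ 0.581 -0.293  0.248] [-0.319 -0.    -1.702]
[ 0.4699 -0.156  28.6378 39.5273  8.1301]
[ 0.5752 -0.1753 14.5    13.5     0.    ]
[ 0.368  -0.189  19.0974 14.1122 -4.3987]
[ 0.4659 -0.217  23.4724 31.3225  8.9726]
[ 0.5529 -0.2283 23.0705 28.2179  7.125 ]
[ 0.4477 -0.2516 22.7377 46.653  10.5392]
[ 0.3648 -0.2645 42.     41.5     0.    ]
[ 0.5407 -0.2884 18.3377 20.0228  7.5946]
[ 0.4421 -0.2947 13.9995 45.7693  2.1611]
[ 0.4454 -0.3369 34.1024 39.8796  7.4314]
[ 0.5412 -0.3498 33.8008 37.7191  7.7652]
[ 0.352 -0.416 27.    24.     0.   ]
[  0.4517  -0.4809 133.586    8.5549  -1.8706  42.2811] [529, 169, 31, 176]
[  0.5011  -0.2807  89.9432  37.609  -22.1755 112.7527] [240, 191, 88, 161]
5.85 [ 0.5015 -0.2825  0.1047] [-1.7999e+02 -2.0000e-02 -7.3800e+00] 0.0116 [-0.1  0.9 -1.6] [-0.72  0.29  1.71  0.    1.15  0.98]
[-0.01  0.13  6.47 -0.01 -0.02  0.12]
```

Request:
{"op": "play_rows", "data": {
  "deltas": [
    [[0,0.08,2,0,0,0,255],[0,0.08,4,0,0,0,255],[0,0.08,5.5,0,0,0,255],[0,0.08,6.6,0,0,0,255],[0,0.08,7.3,0,0,0,255],[0,0.08,7.7,0,0,0,255],[0,0.08,7.95,0,0,0,255],[0,0.08,8.05,0,0,0,255]]
  ]
}}

```text
clock: 6.85
tool_pos: [0.501, -0.2847, 0.0241]
tool_rot: [3.141, -0.001, -0.13]
force: [-0.5, 0.0, 0.0]
gripper_width: 0.0117
```

Request:
{"op": "play_rows", "data": {
  "deltas": [
    [[0,0,0.03,0,0,0,255],[0,0,0.05,0,0,0,255],[0,0,0.05,0,0,0,255]]
  ]
}}

```text
clock: 7.22
tool_pos: [0.501, -0.2847, 0.0239]
tool_rot: [3.141, -0.0, -0.13]
force: [-2.5, 0.5, 5.6]
gripper_width: 0.0114
```

```bash
python3 cap.py wrist 8; python3 go.py .5013 -.2838 .04 -7.5
```

```text
7.275 [ 0.501  -0.2847  0.0239] [ 3.1412e+00 -4.0000e-04 -1.3040e-01] 0.012118990117918371 [-2.1  1.2  6.2] [-0.73  0.41  1.74 -0.    1.    0.98] 0.0009 [ 0.58  -0.295  0.167] [-3.190e-01 -1.000e-03 -1.703e+00]
7.275 [ 0.501  -0.2847  0.0239] [ 1.7998e+02 -2.0000e-02 -7.4700e+00] 0.0121 [-2.1  1.2  6.2] [-0.73  0.41  1.74 -0.    1.    0.98]
[ 0.02 -0.09 -1.61  0.02 -0.02  0.03]
```

View pics/wrist_8.png

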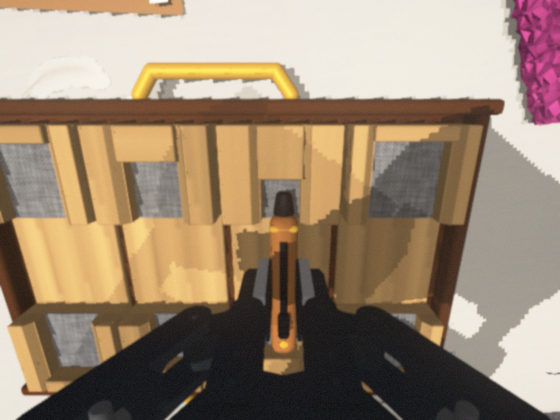

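Contact is 6 N at the expected height, and the nose sits inside the groove at (284,205). I'll release and rise.

Request:
{"op": "play_rows", "data": {
  "deltas": [
    [[0,0,0,0,0,0,205],[0,0,0,0,0,0,180],[0,0,0,0,0,0,160],[0,0,-1,0,0,0,150],[0,0,-3,0,0,0,150],[0,0,-7,0,0,0,150],[0,0,-12,0,0,0,150],[0,0,-12,0,0,0,150]]
  ]
}}

```text
clock: 8.28
tool_pos: [0.5039, -0.2871, 0.1504]
tool_rot: [3.135, -0.01, -0.13]
force: [0.1, -0.6, -0.4]
gripper_width: 0.0352
```

```bash
python3 cap.py wrist 9
python3 - <<'E'
from h import *
im,d,p=load("wrist_9.npz"); P=cloud(p,d)
np.set_printoptions(suppress=True)
hsv=cv2.cvtColor(im,cv2.COLOR_RGB2HSV)
for b in blobs(p,d,.030,.04):print(np.round(b[:6],4),b[6])
E
python3 go.py .5985 .2006 .12 17.1
```

```text
8.325 [ 0.5025 -0.2859  0.1474] [ 3.1376 -0.0059 -0.1304] 0.03540455985896898 [-0.5  0.3  0.2] [-0.73  0.24  1.68  0.    1.22  0.97] 0.0578 [ 0.582 -0.296  0.294] [-0.309 -0.007 -1.703]
[  0.5151  -0.4816 252.4257   8.6959  -1.6282  36.1392] [484, 0, 43, 297]
[ 0.5727 -0.1484 44.5373  9.5999 -7.5381 30.6996] [102, 125, 19, 54]
[ 0.5881 -0.174  32.7791  7.2856 82.46   31.0792] [115, 125, 41, 10]
[ 0.5735 -0.1954 30.5251  9.5937 -8.0062 30.7327] [158, 125, 14, 38]
[ 0.5641 -0.2093 45.59   12.3909 -7.2786 30.7463] [173, 125, 20, 55]
[ 0.5762 -0.2328 27.0161 15.5244 82.417  31.0113] [191, 125, 33, 20]
[ 0.5746 -0.2543 12.9849 12.4412 -6.9629 30.7914] [225, 125, 16, 17]
[ 0.5565 -0.2702 44.7228 15.5607 -7.3549 30.7663] [245, 125, 20, 54]
[ 0.5646 -0.2913 23.0855 20.4289 -7.5624 31.1724] [266, 125, 25, 29]
[ 0.5511 -0.3102 44.8626 15.324  -6.9626 30.7879] [293, 125, 19, 54]
[ 0.5491 -0.3254 44.8048  7.4434 -7.7656 30.7099] [315, 125, 11, 54]
[ 0.5649 -0.352  36.5049  6.5142 82.4238 31.0767] [328, 125, 44, 9]
[ 0.5473 -0.3742 19.1163  7.0299 -9.924  30.7408] [373, 135, 10, 24]
[ 0.5526 -0.2
[... 697 characters left out ...]
-0.3599 44.922   7.5431 -7.3726 30.7497] [361, 240, 12, 43]
[ 0.4661 -0.1342 37.8014  8.9965 -7.8802 30.7002] [123, 248, 14, 36]
[ 0.4399 -0.2748 24.0611 20.147  -7.1273 31.1664] [268, 261, 22, 23]
[ 0.4516 -0.1792 21.1281  8.5796 -7.856  30.5796] [174, 264, 11, 20]
[ 0.4322 -0.3089 18.0362  4.9899 -6.8297 30.8267] [312, 267, 6, 17]
[ 0.4445 -0.2115 19.9043 15.4307 83.5557 31.1079] [204, 269, 20, 15]
[ 0.4479 -0.1554 32.6739  7.7068 83.8072 31.055 ] [139, 276, 35, 8]
[ 0.3936 -0.5324 29.0649  2.1285 88.5195 35.9574] [535, 281, 25, 9]
8.325 [ 0.5025 -0.2859  0.1474] [179.77  -0.34  -7.47] 0.0354 [-0.5  0.3  0.2] [-0.73  0.24  1.68  0.    1.22  0.97]
[  3.18 -49.5    2.56   0.3   -0.28 -24.57]
```

View pics/wrist_9.png

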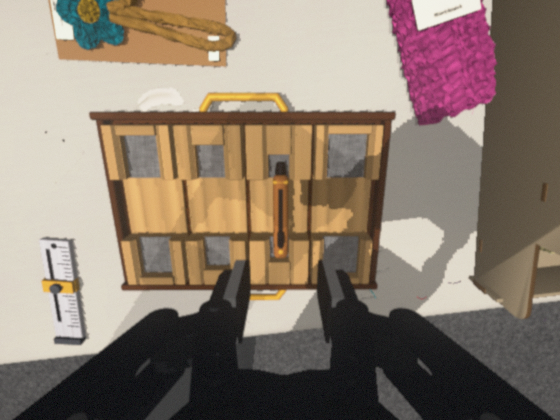

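The small hook's top is flat at 31.5 mm (31 expected), so it is seated. Next is the medium hook.

Request:
{"op": "play_rows", "data": {
  "deltas": [
    [[0.3,-6,0,0,0,-3,140],[0.7,-12,0,0,0,-6,140],[1.1,-18,0,0,0,-9,140],[1.5,-24,0,0,0,-12,140],[1.9,-30,0,0,0,-15,140],[2.3,-36,0,0,0,-18,140],[2.7,-42,0,0,0,-22,140],[3,-47,0,0.2,-0.2,-24.6,140]]
  ]
}}

```text
clock: 9.32
tool_pos: [0.5909, 0.18, 0.1425]
tool_rot: [-3.137, 0.004, 0.302]
force: [-0.2, -1.6, 0.4]
gripper_width: 0.0386
```

Request:
{"op": "play_rows", "data": {
  "deltas": [
    [[0,0,0,0,0,0,140],[0,0,0,0,0,0,140]]
  ]
}}

```text
clock: 9.57
tool_pos: [0.591, 0.1772, 0.1425]
tool_rot: [-3.138, 0.005, 0.299]
force: [-0.6, -0.3, -0.3]
gripper_width: 0.0387
```

```bash
python3 cap.py wrist 10
python3 - <<'E'
from h import *
im,d,p=load("wrist_10.npz"); P=cloud(p,d)
np.set_printoptions(suppress=True)
for b in blobs(p,d):
    if 80<b[2]<170 and b[3]<60: print(np.round(b[:6],4),b[6])
Q=P[(d>0)&(P[...,2]>.04)&(P[...,2]<.12)&(P[...,0]>.5)&(P[...,0]<.75)&(P[...,1]>.15)]
for x in np.arange(.56,.76,.02):
    q=Q[abs(Q[:,0]-x)<.01]
    if len(q): print(x.round(2),'ymin',q[:,1].min().round(3),'z',q[q[:,1]<q[:,1].min()+.02,2].max().round(3))
E
python3 go.py .5985 .2006 .08 17.1
```

```text
9.625 [0.5911 0.1767 0.1427] [-3.1376  0.0042  0.2979] 0.03825306104317233 [-0.6  0.   0.2] [0.09 0.35 1.55 0.   1.25 1.37] 0.0132 [0.668 0.201 0.285] [-0.324  0.004 -1.273]
[  0.6328   0.0789 124.8873  26.3525   3.0396  18.3239] [365, 123, 70, 132]
[  0.599    0.2013 105.8786  20.0026  17.2066  15.3486] [250, 128, 24, 114]
[  0.5119   0.3703 114.7054  59.5106 -41.0335  25.5986] [0, 175, 113, 86]
[  0.4393   0.3047 112.9047  31.1213   2.6208   7.5992] [108, 248, 41, 94]
0.58 ymin 0.254 z 0.07
0.6 ymin 0.253 z 0.07
0.62 ymin 0.252 z 0.07
0.64 ymin 0.247 z 0.07
0.66 ymin 0.249 z 0.07
0.68 ymin 0.248 z 0.07
0.7 ymin 0.247 z 0.07
0.72 ymin 0.246 z 0.07
9.625 [0.5911 0.1767 0.1427] [-179.77    0.24   17.07] 0.0383 [-0.6  0.   0.2] [0.09 0.35 1.55 0.   1.25 1.37]
[ 1.44 -2.05  6.27 -0.23  0.24 -0.03]
```

View pics/wrist_10.png

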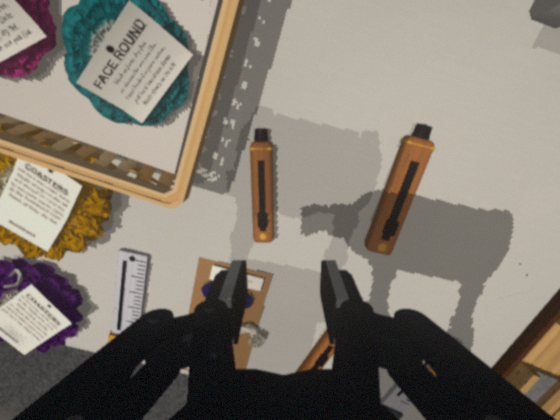

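The basket rim is 70 mm high at y ≥ .252, and the gripper body stays above 77 mm with the fingers inside y ≈ .236, so that is clear. Descending on the medium hook.

Request:
{"op": "play_rows", "data": {
  "deltas": [
    [[0.7,-1,2,-0.1,0.1,0,150],[1.45,-2.08,4,-0.2,0.2,0,150],[1.45,-2.08,6.5,-0.2,0.2,0,150],[1.45,-2.08,8,-0.2,0.2,0,150],[1.45,-2.08,8.5,-0.2,0.2,0,150],[1.45,-2.08,8.5,-0.2,0.2,0,150]]
  ]
}}

```text
clock: 10.38
tool_pos: [0.5992, 0.2019, 0.0583]
tool_rot: [-3.141, -0.001, 0.298]
force: [0.2, 0.2, -0.8]
gripper_width: 0.0349
```

```bash
python3 go.py .5988 .201 .005 17.1
```

```text
10.375 [0.5992 0.2019 0.0583] [-1.7996e+02 -5.0000e-02  1.7100e+01] 0.0349 [ 0.2  0.2 -0.8] [0.13 0.48 1.56 0.   1.1  1.41]
[-0.07  0.07  5.33 -0.04 -0.05 -0.  ]
```

Request:
{"op": "play_rows", "data": {
  "deltas": [
    [[0,0.07,2.5,0,0,0,150],[0,0.07,4.2,0,0,0,150],[0,0.07,5.1,0,0,0,150],[0,0.07,5.3,0,0,0,150],[0,0.07,5.3,0,0,0,200],[0,0.07,5.3,0,0,0,255],[0,0.07,5.3,0,0,0,255],[0,0.07,5.3,0,0,0,255]]
  ]
}}

```text
clock: 11.38
tool_pos: [0.6, 0.2015, 0.0061]
tool_rot: [-3.141, -0.002, 0.299]
force: [0.2, -0.5, 1.9]
gripper_width: 0.0179
```

```bash
python3 go.py .5094 -.2233 .125 -7.5
```

```text
11.375 [0.6    0.2015 0.0061] [-1.7997e+02 -1.3000e-01  1.7130e+01] 0.0179 [ 0.2 -0.5  1.9] [0.13 0.56 1.57 0.   1.01 1.4 ]
[-21.14  37.93 -11.95  -0.05  -0.12  24.63]
```

Request:
{"op": "play_rows", "data": {
  "deltas": [
    [[0,0,-1,0,0,0,255],[0,0,-3.5,0,0,0,255],[0,0,-7.5,0,0,0,255],[-2.1,3.8,-11,0,0,3,255],[-4.8,8.6,-12,0,0,6,255],[-7.8,14,-12,0,0,9,255],[-10.8,19.4,-12,0,0,13,255],[-13.8,24.8,-12,0,0,17,255]]
  ]
}}

```text
clock: 12.38
tool_pos: [0.5397, -0.078, 0.1256]
tool_rot: [-3.141, -0.001, 0.0]
force: [1.1, 0.1, -0.2]
gripper_width: 0.018
```

```bash
python3 go.py .5094 -.2233 .115 -7.5
```

```text
12.375 [ 0.5397 -0.078   0.1256] [-1.7996e+02 -8.0000e-02  1.0000e-02] 0.018 [ 1.1  0.1 -0.2] [-0.37  0.19  1.78  0.    1.17  1.2 ]
[-3.04 14.53  1.05 -0.04 -0.07  7.51]
```

Request:
{"op": "play_rows", "data": {
  "deltas": [
    [[-1,4.8,0,0,0,2.5,255],[-2,9.6,0,0,0,5,255],[-2.8,13,0,0,0,7,255],[-3.15,14.65,0.5,0,0,7.5,255],[-3.15,14.65,1,0,0,7.5,255],[-3.15,14.65,1,0,0,7.5,255],[-3.15,14.65,1,0,0,7.5,255],[-3.15,14.65,1,0,0,7.5,255]]
  ]
}}

```text
clock: 13.38
tool_pos: [0.5096, -0.2221, 0.1151]
tool_rot: [-3.141, -0.001, -0.127]
force: [-0.3, -0.9, -0.5]
gripper_width: 0.0181
```

```bash
python3 cap.py wrist 11
python3 - <<'E'
from h import *
im,d,p=load("wrist_11.npz")
t,m,o=trayfit(p,im)
for q in o: print(np.round(q,4))
E
python3 go.py .5094 -.2233 .0251 -7.5
```

```text
13.425 [ 0.5095 -0.2223  0.1151] [-3.1408e+00 -8.0000e-04 -1.2760e-01] 0.018168324777222515 [ 0.1 -0.6 -1. ] [-0.63  0.23  1.76  0.    1.15  1.07] 0.0049 [ 0.589 -0.232  0.258] [-3.19e-01  1.00e-03 -1.70e+00]
[ 0.367 -0.12  15.    13.     0.   ]
[ 0.5649 -0.1693 29.6187 36.9048  7.4314]
[ 0.5527 -0.2295 24.3625 28.7935  7.3524]
[ 0.443  -0.2408 14.5    48.      0.    ]
[ 0.5405 -0.2893 17.0548 19.1634  7.125 ]
[ 0.445  -0.3379 32.9846 40.359   7.3524]
[ 0.5412 -0.3509 31.9389 38.3887  7.125 ]
13.425 [ 0.5095 -0.2223  0.1151] [-1.7995e+02 -4.0000e-02 -7.3100e+00] 0.0182 [ 0.1 -0.6 -1. ] [-0.63  0.23  1.76  0.    1.15  1.07]
[-0.01  0.11  9.   -0.05 -0.04  0.19]
```

View pics/wrist_11.png

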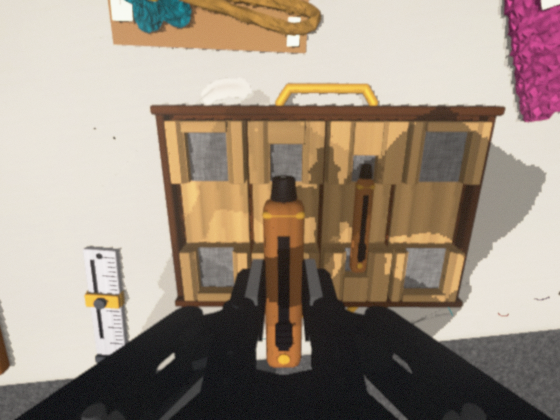

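Request:
{"op": "play_rows", "data": {
  "deltas": [
    [[0,0.13,2.5,0,0,0.2,255],[0,0.13,5,0,0,0.2,255],[0,0.13,6.6,0,0,0.2,255],[0,0.13,7.6,0,0,0.2,255],[0,0.13,8.3,0,0,0.2,255],[0,0.13,8.7,0,0,0.2,255],[0,0.13,8.95,0,0,0.2,255],[0,0.13,9.05,0,0,0.2,255]]
  ]
}}

```text
clock: 14.42
tool_pos: [0.5093, -0.2242, 0.0251]
tool_rot: [-3.141, -0.001, -0.132]
force: [-2.5, 0.8, 7.7]
gripper_width: 0.0179
```

Request:
{"op": "play_rows", "data": {
  "deltas": [
    [[0,0,0.03,0,0,0,255],[0,0,0.03,0,0,0,255]]
  ]
}}

```text
clock: 14.68
tool_pos: [0.5093, -0.2242, 0.0251]
tool_rot: [-3.141, -0.001, -0.132]
force: [-2.1, 2.1, 4.9]
gripper_width: 0.0178
```

Contact is at the expected height, so I'll release.

Request:
{"op": "play_rows", "data": {
  "deltas": [
    [[0,0,0,0,0,0,190],[0,0,0,0,0,0,165],[0,0,0,0,0,0,145],[0,0,-1,0,0,0,140],[0,0,-3,0,0,0,140],[0,0,-7,0,0,0,140],[0,0,-12,0,0,0,130],[0,0,-12,0,0,0,120]]
  ]
}}

```text
clock: 15.68
tool_pos: [0.5121, -0.2263, 0.15]
tool_rot: [3.137, -0.01, -0.132]
force: [0.7, -0.5, -0.0]
gripper_width: 0.045
```

```bash
python3 cap.py wrist 12
python3 - <<'E'
from h import *
np.set_printoptions(suppress=True)
im,d,p=load("wrist_12.npz")
for b in blobs(p,d,.0323,.04):print(np.round(b[:6],4),b[6])
E
python3 go.py .633 .078 .12 3.1
```

```text
15.725 [ 0.5106 -0.2253  0.1471] [ 3.1398 -0.0056 -0.1321] 0.04531321633222727 [ 0.2  0.1 -0.6] [-0.63  0.19  1.73  0.    1.21  1.07] 0.057 [ 0.59  -0.236  0.294] [-0.309 -0.005 -1.704]
[  0.5069  -0.2241 103.0396  18.9611  -7.5094  34.5708] [270, 157, 23, 110]
[ 0.477  -0.2815 16.0783  6.4836 -7.4439 35.667 ] [344, 229, 8, 18]
[  0.3985  -0.481   20.1492   7.1832 -22.8786  34.8084] [549, 276, 11, 21]
15.725 [ 0.5106 -0.2253  0.1471] [179.89  -0.32  -7.57] 0.0453 [ 0.2  0.1 -0.6] [-0.63  0.19  1.73  0.    1.21  1.07]
[  8.13 -31.68   2.7    0.13  -0.31 -10.67]
```

View pics/wrist_12.png

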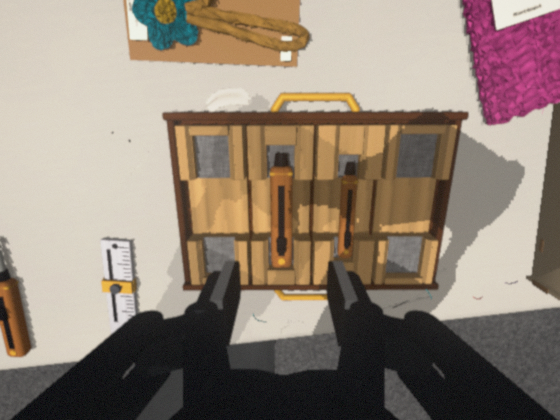

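The medium hook is seated: its top is at 34.6 mm (34 expected) and it is aligned at -7.5°. Next is the large hook.

Request:
{"op": "play_rows", "data": {
  "deltas": [
    [[1.3,-5,0,0,0,-2,122],[2.6,-10,0,0,0,-4,122],[4,-15.5,0,0,0,-6,122],[5.4,-21,0,0,0,-8,122],[6.8,-26.5,0,0,0,-10,122],[8,-31.5,0,0.1,0,-10.7,122],[8,-31.5,3,0.1,0,-10.7,122],[8,-31.5,4,0.1,0,-10.7,122]]
  ]
}}

```text
clock: 16.73
tool_pos: [0.6274, 0.0782, 0.1008]
tool_rot: [-3.138, 0.006, 0.056]
force: [-0.1, -0.1, -0.6]
gripper_width: 0.0445
```

Request:
{"op": "play_rows", "data": {
  "deltas": [
    [[0,0,0,0,0,0,122],[0,0,0,0,0,0,122]]
  ]
}}

```text
clock: 16.98
tool_pos: [0.6304, 0.0768, 0.1053]
tool_rot: [-3.139, -0.002, 0.053]
force: [0.3, -0.7, 0.3]
gripper_width: 0.0443
```

```bash
python3 cap.py wrist 13
python3 - <<'E'
from h import *
np.set_printoptions(suppress=True)
im,d,p=load("wrist_13.npz")
for b in blobs(p,d):
    if 80<b[2]<170 and b[3]<60: print(np.round(b[:6],4),b[6])
E
python3 go.py .633 .078 .006 3.1
```

```text
17.025 [0.6306 0.0769 0.1057] [-3.1393e+00 -2.7000e-03  5.3500e-02] 0.04460835734144215 [ 0.3  0.4 -0.1] [-0.07  0.43  1.53  0.    1.19  1.45] 0.0035 [0.71  0.081 0.249] [-0.318  0.002 -1.519]
[  0.6716   0.2652 156.7731  14.1674  -3.2025  20.551 ] [8, 37, 49, 218]
[  0.6335   0.0784 123.237   26.0421   2.9084  18.4608] [265, 135, 35, 148]
17.025 [0.6306 0.0769 0.1057] [-1.7987e+02 -1.5000e-01  3.0700e+00] 0.0446 [ 0.3  0.4 -0.1] [-0.07  0.43  1.53  0.    1.19  1.45]
[ 0.22 -0.08  9.97 -0.13 -0.15 -0.03]
```

View pics/wrist_13.png

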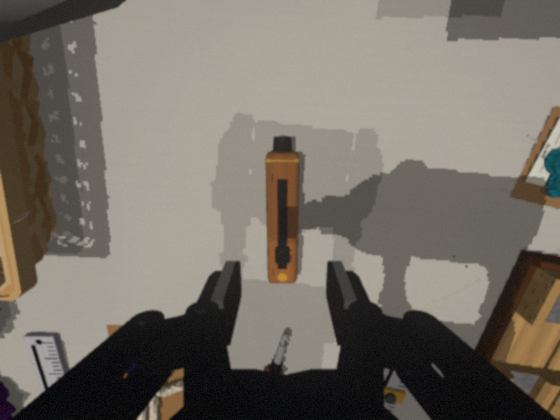

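A dark shape at the top left (60,15) of the wrist view is close to the camera. I'll check where it is before descending.

Run:
```python
from h import *
np.set_printoptions(suppress=True)
im,d,p=load("wrist_13.npz");P=cloud(p,d)
for u,v in [(60,15),(20,10),(100,5),(480,10),(400,5)]: print(u,v,d[v,u],P[v,u].round(3))
for n in("scene0.npz","side0.npz"):
    im,d,p=load(n);P=cloud(p,d)[d>0]
    Q=P[(P[:,0]>.64)&(P[:,0]<.9)&(P[:,1]>-.05)&(P[:,1]<.35)&(P[:,2]>.09)]
    for x in np.arange(.66,.9,.04):
        q=Q[abs(Q[:,0]-x)<.02]
        if len(q): print(n,x.round(2),len(q),q.min(0).round(3),q.max(0).round(3))
```

```text
60 15 0.07352606 [0.73  0.136 0.164]
20 10 0.06643866 [0.729 0.14  0.172]
100 5 0.07421202 [0.733 0.127 0.162]
480 10 0.21302497 [ 0.786 -0.053  0.001]
400 5 0.2136636 [ 0.787  0.003 -0.   ]
scene0.npz 0.66 3 [0.667 0.309 0.09 ] [0.677 0.318 0.091]
scene0.npz 0.7 488 [0.688 0.114 0.09 ] [0.72  0.305 0.47 ]
scene0.npz 0.74 5770 [ 0.72 -0.05  0.09] [0.76  0.333 0.504]
scene0.npz 0.78 6285 [ 0.76 -0.05  0.09] [0.8   0.332 0.528]
scene0.npz 0.82 3053 [ 0.8   -0.045  0.09 ] [0.84 0.35 0.53]
scene0.npz 0.86 1519 [ 0.84  -0.049  0.113] [0.88  0.35  0.514]
side0.npz 0.7 485 [0.691 0.111 0.091] [0.72  0.301 0.471]
side0.npz 0.74 4535 [ 0.72  -0.049  0.09 ] [0.76  0.332 0.502]
side0.npz 0.78 5041 [ 0.76  -0.05   0.094] [0.8   0.329 0.561]
side0.npz 0.82 2975 [ 0.8   -0.045  0.09 ] [0.84  0.35  0.601]
side0.npz 0.86 1316 [ 0.84  -0.049  0.091] [0.88  0.349 0.59 ]
```

Run:
```python
from h import *
np.set_printoptions(suppress=True)
for n in("scene0.npz","side0.npz"):
    im,d,p=load(n);P=cloud(p,d)[d>0]
    Q=P[(P[:,0]>.64)&(P[:,0]<.9)&(P[:,1]>-.1)&(P[:,1]<.35)&(P[:,2]>.06)]
    for z in np.arange(.08,.56,.04):
        q=Q[abs(Q[:,2]-z)<.02]
        if len(q)==0: continue
        for c,nm in (((.633,.078),'tool'),((.713,.082),'cam')):
            r=np.hypot(q[:,0]-c[0],q[:,1]-c[1]); k=r.argmin()
            print(n,z.round(2),nm,r[k].round(3),q[k].round(3))
```

```text
scene0.npz 0.08 tool 0.176 [0.645 0.254 0.069]
scene0.npz 0.08 cam 0.109 [0.813 0.04  0.08 ]
scene0.npz 0.12 tool 0.128 [0.761 0.086 0.137]
scene0.npz 0.12 cam 0.048 [0.761 0.086 0.137]
scene0.npz 0.16 tool 0.111 [0.732 0.129 0.162]
scene0.npz 0.16 cam 0.044 [0.749 0.108 0.163]
scene0.npz 0.2 tool 0.127 [0.728 0.163 0.219]
scene0.npz 0.2 cam 0.066 [0.76  0.128 0.22 ]
scene0.npz 0.24 tool 0.12 [0.719 0.162 0.228]
scene0.npz 0.24 cam 0.064 [0.762 0.124 0.221]
scene0.npz 0.28 tool 0.108 [0.725 0.134 0.293]
scene0.npz 0.28 cam 0.05 [0.731 0.129 0.284]
scene0.npz 0.32 tool 0.086 [0.71  0.117 0.334]
scene0.npz 0.32 cam 0.032 [0.715 0.114 0.328]
scene0.npz 0.36 tool 0.093 [0.706 0.135 0.372]
scene0.npz 0.36 cam 0.035 [0.72  0.116 0.342]
scene0.npz 0.4 tool 0.098 [0.706 0.143 0.383]
scene0.npz 0.4 cam 0.057 [0.713 0.139 0.381]
scene0.npz 0.44 tool 0.108 [0.719 0.144 0.458]
scene0.npz 0.44 cam 0.045 [0.736 0.121 0.459]
scene0.npz 0.48 tool 0.104 [0.728 0.12  0.482]
scene0.npz 0.48 cam 0.04 [0.751 0.092 0.472]
scene0.npz 0.52 tool 0.141 [0.751 0.155 0.5  ]
scene0.npz 0.52 cam 0.074 [0.786 0.09
[... 394 characters left out ...]
8 [0.724 0.153 0.231]
side0.npz 0.24 cam 0.063 [0.757 0.126 0.252]
side0.npz 0.28 tool 0.105 [0.724 0.131 0.29 ]
side0.npz 0.28 cam 0.049 [0.726 0.129 0.281]
side0.npz 0.32 tool 0.083 [0.71  0.111 0.33 ]
side0.npz 0.32 cam 0.029 [0.71  0.111 0.33 ]
side0.npz 0.36 tool 0.092 [0.707 0.132 0.371]
side0.npz 0.36 cam 0.032 [0.719 0.113 0.342]
side0.npz 0.4 tool 0.095 [0.705 0.141 0.381]
side0.npz 0.4 cam 0.06 [0.705 0.141 0.381]
side0.npz 0.44 tool 0.105 [0.718 0.14  0.458]
side0.npz 0.44 cam 0.043 [0.733 0.12  0.459]
side0.npz 0.48 tool 0.101 [0.726 0.116 0.477]
side0.npz 0.48 cam 0.035 [0.728 0.114 0.479]
side0.npz 0.52 tool 0.143 [0.756 0.151 0.502]
side0.npz 0.52 cam 0.072 [0.784 0.089 0.501]
```

The plant stand's edge would pass about 42 mm from the wrist camera. I'll grip 8 mm nearer me than the middle for extra room, and place with the same offset.

Request:
{"op": "play_rows", "data": {
  "deltas": [
    [[-0.5,-0.1,2,0,0,0,122],[-0.5,-0.1,4,0,0,0,122],[-0.5,-0.1,6,0,0,0,122],[-0.5,-0.1,7.5,0,0,0,122],[-0.5,-0.1,7.5,0,0,0,122],[-0.5,-0.1,7.5,0,0,0,122]]
  ]
}}

```text
clock: 17.77
tool_pos: [0.6255, 0.0785, 0.03]
tool_rot: [-3.139, -0.002, 0.055]
force: [-0.4, -0.2, 0.8]
gripper_width: 0.0443
```

```bash
python3 go.py .6254 .0777 .006 3.1
```

```text
17.775 [0.6255 0.0785 0.03  ] [-1.7986e+02 -1.1000e-01  3.1300e+00] 0.0443 [-0.4 -0.2  0.8] [-0.07  0.52  1.57  0.    1.05  1.45]
[-0.02  0.08  2.4  -0.14 -0.11  0.03]
```

Request:
{"op": "play_rows", "data": {
  "deltas": [
    [[0,0.08,1.2,-0.1,-0.1,0,122],[0,0.08,2.1,-0.1,-0.1,0,122],[0,0.08,2.4,-0.1,-0.1,0,122],[0,0.08,2.4,-0.1,-0.1,0,122],[0,0.08,2.4,-0.1,-0.1,0,180],[0,0.08,2.4,-0.1,-0.1,0,255],[0,0.08,2.4,-0.1,-0.1,0,255],[0,0.08,2.4,-0.1,-0.1,0,255]]
  ]
}}

```text
clock: 18.77
tool_pos: [0.6255, 0.0777, 0.0061]
tool_rot: [-3.141, -0.0, 0.055]
force: [-0.2, 0.8, 2.8]
gripper_width: 0.0243
```

```bash
python3 go.py .5094 -.1709 .115 -7.5
```

```text
18.775 [0.6255 0.0777 0.0061] [-1.7996e+02 -2.0000e-02  3.1300e+00] 0.0243 [-0.2  0.8  2.8] [-0.07  0.55  1.57  0.    1.01  1.45]
[-1.295e+01  2.419e+01 -1.091e+01 -4.000e-02 -1.000e-02  1.063e+01]
```

Request:
{"op": "play_rows", "data": {
  "deltas": [
    [[0,0,-1,0,0,0,255],[0,0,-3.5,0,0,0,255],[-0.5,1,-7.5,0,0,0,255],[-2.5,4.6,-10.5,0,0,2,255],[-5.4,9.6,-11,0,0,5,255],[-8.2,14.7,-11,0,0,8,255],[-11,19.8,-11,0,0,10.6,255],[-12.9,23.3,-11,0,0,10.6,255]]
  ]
}}

```text
clock: 19.77
tool_pos: [0.5075, -0.1638, 0.1156]
tool_rot: [-3.141, 0.001, -0.132]
force: [0.0, 0.1, -1.3]
gripper_width: 0.0241
```

Request:
{"op": "play_rows", "data": {
  "deltas": [
    [[0,0,0,0,0,0,255],[0,0,0,0,0,0,255],[0,0,0,0,0,0,255]]
  ]
}}

```text
clock: 20.15
tool_pos: [0.5093, -0.1609, 0.1153]
tool_rot: [-3.141, 0.001, -0.129]
force: [-0.3, -0.4, -0.6]
gripper_width: 0.0242
```

```bash
python3 cap.py wrist 14
python3 - <<'E'
from h import *
np.set_printoptions(suppress=True)
im,d,p=load("wrist_14.npz")
t,m,o=trayfit(p,im)
for q in o: print(np.round(q,4))
E
python3 go.py .5095 -.1619 .0251 -7.5
```

```text
20.2 [ 0.5093 -0.161   0.1153] [-3.1407e+00  1.3000e-03 -1.2880e-01] 0.024373364318771927 [ 0.6 -0.  -0.2] [-0.53  0.18  1.82  0.    1.15  1.17] 0.0025 [ 0.589 -0.171  0.258] [-3.210e-01  1.000e-03 -1.701e+00]
[  0.4275  -0.0576  16.0989  21.6249 -21.5014]
[ 0.3578 -0.1115 13.     14.5     0.    ]
[ 0.3535 -0.1678 18.5    21.      0.    ]
[ 0.5665 -0.1708 30.6011 34.1203  7.3524]
[ 0.4414 -0.1858 14.515  48.619  -2.2312]
[ 0.5576 -0.231  23.7829 18.3956  3.0128]
[ 0.5411 -0.2905 15.2649 19.1968  7.5946]
[ 0.4445 -0.339  31.1327 40.3113  7.125 ]
[ 0.541  -0.3522 29.9351 38.5588  7.5946]
20.2 [ 0.5093 -0.161   0.1153] [-1.7995e+02  7.0000e-02 -7.3800e+00] 0.0244 [ 0.6 -0.  -0.2] [-0.53  0.18  1.82  0.    1.15  1.17]
[ 0.05  0.1   9.02 -0.05  0.07  0.12]
```

View pics/wrist_14.png

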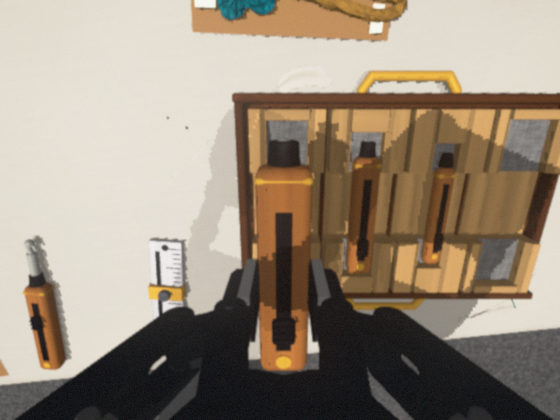

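Request:
{"op": "play_rows", "data": {
  "deltas": [
    [[0,0.15,2.5,0,0,0.1,255],[0,0.15,5,0,0,0.1,255],[0,0.15,6.6,0,0,0.1,255],[0,0.15,7.6,0,0,0.1,255],[0,0.15,8.3,0,0,0.1,255],[0,0.15,8.7,0,0,0.1,255],[0,0.15,8.95,0,0,0.1,255],[0,0.15,9.05,0,0,0.1,255]]
  ]
}}

```text
clock: 21.2
tool_pos: [0.5089, -0.1636, 0.0251]
tool_rot: [-3.141, 0.001, -0.132]
force: [-0.2, -0.5, -0.3]
gripper_width: 0.0243
```

Request:
{"op": "play_rows", "data": {
  "deltas": [
    [[0,0,0.03,0,0,0,255],[0,0,0.04,0,0,0,255]]
  ]
}}

```text
clock: 21.45
tool_pos: [0.5089, -0.1636, 0.0251]
tool_rot: [-3.141, 0.001, -0.132]
force: [-1.0, 0.9, 4.8]
gripper_width: 0.0244
```

Request:
{"op": "play_rows", "data": {
  "deltas": [
    [[0,0,0,0,0,0,170],[0,0,0,0,0,0,150],[0,0,0,0,0,0,130],[0,0,-1,0,0,0,125],[0,0,-3,0,0,0,125],[0,0,-7,0,0,0,125],[0,0,-12,0,0,0,115],[0,0,-12,0,0,0,108]]
  ]
}}

```text
clock: 22.45
tool_pos: [0.512, -0.1654, 0.1502]
tool_rot: [3.138, -0.009, -0.132]
force: [0.6, -0.3, -0.0]
gripper_width: 0.0492
```

```bash
python3 cap.py wrist 15
python3 - <<'E'
from h import *
np.set_printoptions(suppress=True)
im,d,p=load("wrist_15.npz")
for b in blobs(p,d,.0323,.045):print(np.round(b[:6],4),b[6])
E
python3 go.py .4324 .304 .12 3.3
```

```text
22.5 [ 0.5104 -0.1644  0.1474] [ 3.14   -0.0041 -0.1321] 0.049082952607807324 [-0.8  0.4 -0.7] [-0.54  0.14  1.79  0.    1.21  1.17] 0.0562 [ 0.59  -0.175  0.294] [-0.311 -0.004 -1.704]
[  0.5166  -0.1647 122.6629  25.9559  -7.6884  37.4525] [266, 133, 32, 135]
[ 0.5027 -0.2234 94.6816 19.8132 -7.4413 34.5552] [336, 157, 28, 102]
[ 0.4756 -0.2812 16.3775  7.1068 -4.459  35.4456] [409, 222, 10, 17]
22.5 [ 0.5104 -0.1644  0.1474] [179.91  -0.24  -7.57] 0.0491 [-0.8  0.4 -0.7] [-0.54  0.14  1.79  0.    1.21  1.17]
[-13.91 -45.41   2.61   0.11  -0.23 -10.87]
```

View pics/wrist_15.png

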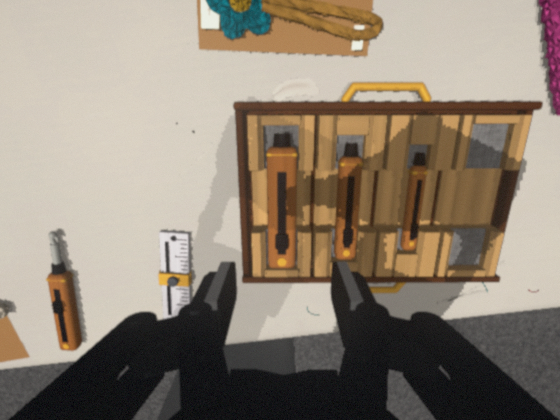

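The large hook is seated with its top at 37.5 mm (37 expected) and yaw -7.7°. Next is the home gauge.

Request:
{"op": "play_rows", "data": {
  "deltas": [
    [[-1.7,-5.7,0,0,0,-1,108],[-3.4,-11.3,0,0,0,-3,108],[-5.1,-17,0,0,0,-5,108],[-6.8,-22.6,0,0,0,-7,108],[-8.6,-28.2,0,0,0,-9,108],[-10.4,-33.9,0,0,0,-10.8,108],[-12,-39.5,0,0,0,-10.8,108],[-13.9,-45.3,0,0,0,-10.8,108]]
  ]
}}

```text
clock: 23.5
tool_pos: [0.4294, 0.3053, 0.1438]
tool_rot: [-3.142, 0.003, 0.056]
force: [1.4, 0.4, -0.5]
gripper_width: 0.049
```

Request:
{"op": "play_rows", "data": {
  "deltas": [
    [[0,0,2,0,0,0,135],[0,0,4,0,0,0,135],[0,0,4,0,0,0,135],[0,0,4,0,0,0,135]]
  ]
}}

```text
clock: 24.0
tool_pos: [0.4307, 0.3037, 0.105]
tool_rot: [-3.141, 0.001, 0.056]
force: [-0.1, -0.5, -0.7]
gripper_width: 0.04
```

```bash
python3 cap.py wrist 16
python3 - <<'E'
from h import *
np.set_printoptions(suppress=True)
im,d,p=load("wrist_16.npz");P=cloud(p,d)
for b in blobs(p,d,.003,.03):print(np.round(b[:6],4),b[6])
Q=P[(d>0)&(P[...,2]>.004)&(P[...,2]<.05)&(P[...,1]>.322)&(P[...,1]<.42)]
for x in np.arange(.36,.52,.02):
    q=Q[abs(Q[:,0]-x)<.01]
    if len(q): print(x.round(2),q[:,1].min().round(3))
E
python3 go.py .4324 .304 .005 3.3
```

```text
24.05 [0.4311 0.3038 0.1055] [-3.1405e+00  1.0000e-04  5.5900e-02] 0.04013644672262031 [ 0.2 -0.1 -0.4] [0.38 0.17 1.85 0.   1.12 1.9 ] 0.0083 [0.511 0.308 0.248] [-0.321  0.    -1.516]
[  0.5237   0.3952 133.5168 109.2825 -85.9302  25.4979] [61, 0, 195, 167]
[  0.4288   0.192  152.781   80.7777   0.143   10.3595] [358, 129, 111, 173]
[  0.4319   0.304  125.9286  31.8202   2.7002   7.8517] [264, 135, 39, 147]
[  0.4037   0.4043 113.3854 110.4191 -38.9385  22.9349] [97, 178, 136, 127]
[  0.4216   0.0883 100.3096  21.4514 -11.5365  14.9874] [497, 180, 63, 112]
0.36 0.364
0.38 0.349
0.4 0.345
0.42 0.346
0.44 0.355
0.46 0.383
0.48 0.352
0.5 0.322
0.52 0.333
24.05 [0.4311 0.3038 0.1055] [-1.7994e+02  1.0000e-02  3.2000e+00] 0.0401 [ 0.2 -0.1 -0.4] [0.38 0.17 1.85 0.   1.12 1.9 ]
[ 1.300e-01 -0.000e+00  1.005e+01 -6.000e-02  1.000e-02 -1.000e-01]
```

View pics/wrist_16.png

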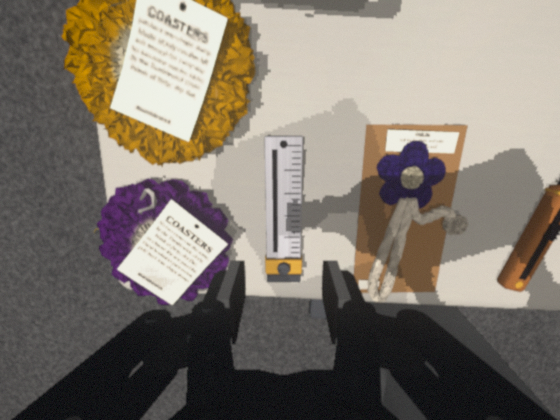

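The gauge is at (284,205) between the fingers, with its brass cursor against the head at (284,268), so it is the HOME one. The coaster edge is about 6 mm outside the finger. Descending.

Request:
{"op": "play_rows", "data": {
  "deltas": [
    [[0.1,0,2.5,0,0,0.2,135],[0.1,0,5,0,0,0.2,135],[0.1,0,7.5,0,0,0.2,135],[0.1,0,9,0,0,0.2,135],[0.1,0,9.6,0,0,0.2,135],[0.1,0,9.6,0,0,0.2,135]]
  ]
}}

```text
clock: 24.8
tool_pos: [0.432, 0.3041, 0.0093]
tool_rot: [-3.141, 0.0, 0.053]
force: [0.3, -0.3, 0.2]
gripper_width: 0.0404
```

```bash
python3 go.py .432 .304 .002 3
```

```text
24.8 [0.432  0.3041 0.0093] [-1.7994e+02  2.0000e-02  3.0200e+00] 0.0404 [ 0.3 -0.3  0.2] [0.38 0.33 1.88 0.   0.93 1.9 ]
[ 0.    0.01  0.73 -0.06  0.02  0.02]
```

Request:
{"op": "play_rows", "data": {
  "deltas": [
    [[0,0,0.4,0,0,0,135],[0,0,0.65,0,0,0,135],[0,0,0.7,0,0,0,135],[0,0,0.7,0,0,0,170],[0,0,0.7,0,0,0,255],[0,0,0.7,0,0,0,255],[0,0,0.7,0,0,0,255]]
  ]
}}

```text
clock: 25.68
tool_pos: [0.4318, 0.3041, 0.0023]
tool_rot: [-3.141, 0.001, 0.053]
force: [-2.4, -0.6, 5.7]
gripper_width: 0.0277
```

```bash
python3 go.py .4932 -.3436 .11 -7.5
```

```text
25.675 [0.4318 0.3041 0.0023] [-1.7995e+02  3.0000e-02  3.0300e+00] 0.0277 [-2.4 -0.6  5.7] [0.38 0.35 1.88 0.   0.92 1.9 ]
[ 2.710e+00  6.499e+01 -1.083e+01 -5.000e-02  4.000e-02  1.053e+01]
```

Request:
{"op": "play_rows", "data": {
  "deltas": [
    [[0,0,-0.5,0,0,0,255],[0,0,-1.5,0,0,0,255],[0,0,-4,0,0,0,255],[0,0,-8,0,0,0,255],[0,0,-11,0,0,0,255],[0,0,-11,0,0,0,255]]
  ]
}}

```text
clock: 26.42
tool_pos: [0.4339, 0.3048, 0.1151]
tool_rot: [-3.139, -0.005, 0.053]
force: [-0.6, -0.1, -0.4]
gripper_width: 0.0274
```

```bash
python3 cap.py wrist 17;  python3 go.py .4932 -.3436 .11 -7.5
```

```text
26.475 [0.4324 0.3042 0.1129] [-3.1399e+00 -1.6000e-03  5.2800e-02] 0.027456016927285307 [-0.  -0.5 -1. ] [0.38 0.16 1.84 0.   1.14 1.9 ] 0.0371 [0.513 0.309 0.259] [-0.314  0.003 -1.519]
26.475 [0.4324 0.3042 0.1129] [-1.799e+02 -9.000e-02  3.030e+00] 0.0275 [-0.  -0.5 -1. ] [0.38 0.16 1.84 0.   1.14 1.9 ]
[ 2.65 65.01  0.19 -0.1  -0.08 10.53]
```

View pics/wrist_17.png

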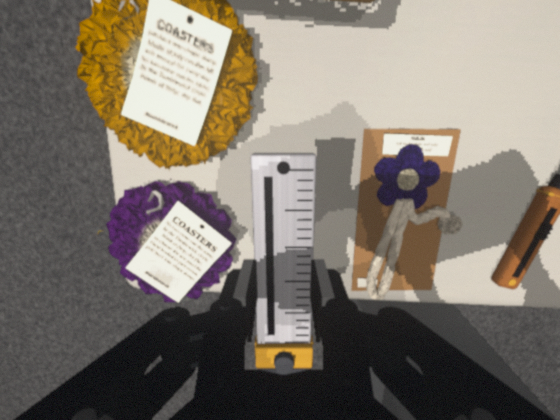

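The gauge is held level and straight. Transporting.

Request:
{"op": "play_rows", "data": {
  "deltas": [
    [[0.2,3.5,0,0,0,0,255],[0.3,8,0,0,0,1,255],[0.5,13,0,0,0,2,255],[0.7,18,0,0,0,3,255],[0.9,23,0,0,0,4,255],[1.1,28,0,0,0,5,255],[1.3,33,0,0,0,6,255],[1.5,38,0,0,0,7,255]]
  ]
}}

```text
clock: 27.48
tool_pos: [0.4654, -0.0759, 0.1099]
tool_rot: [-3.14, 0.004, -0.07]
force: [0.8, -0.7, -0.4]
gripper_width: 0.0276
```

```bash
python3 go.py .4932 -.3436 .11 -7.5
```

```text
27.475 [ 0.4654 -0.0759  0.1099] [-179.89    0.21   -4.02] 0.0276 [ 0.8 -0.7 -0.4] [-0.42  0.03  1.99  0.    1.13  1.22]
[ 4.65 26.51 -0.08 -0.1   0.22  3.48]
```

Request:
{"op": "play_rows", "data": {
  "deltas": [
    [[0.8,5,0,0,0,1,255],[1.7,10,0,0,0,2,255],[2.5,15,0,0,0,3,255],[3.4,20,0,0,0,3.5,255],[4.1,24.5,0,0,0,3.5,255],[4.5,26.6,0,0,0,3.5,255],[4.5,26.6,0,0,0,3.5,255],[4.5,26.6,0,0,0,3.5,255]]
  ]
}}

```text
clock: 28.48
tool_pos: [0.4925, -0.3417, 0.1099]
tool_rot: [-3.139, 0.003, -0.13]
force: [0.3, 0.9, -0.2]
gripper_width: 0.0274
```

Request:
{"op": "play_rows", "data": {
  "deltas": [
    [[0,0,0,0,0,0,255],[0,0,0,0,0,0,255]]
  ]
}}

```text
clock: 28.72
tool_pos: [0.4933, -0.3424, 0.1114]
tool_rot: [-3.141, 0.001, -0.129]
force: [-0.2, 0.0, -0.8]
gripper_width: 0.0272
```

```bash
python3 cap.py wrist 18
python3 - <<'E'
from h import *
np.set_printoptions(suppress=True)
im,d,p=load("wrist_18.npz")
t,m,o=trayfit(p,im)
for q in o: print(np.round(q,4))
E
python3 go.py .4932 -.3436 .0213 -7.5
```

```text
28.775 [ 0.4933 -0.3426  0.1114] [-3.1409e+00  1.1000e-03 -1.2960e-01] 0.027386670961053378 [-0.5  0.5  0.4] [-0.81  0.34  1.63 -0.    1.17  0.89] 0.006 [ 0.573 -0.353  0.254] [-0.321  0.    -1.702]
[ 0.5738 -0.1627 13.9305 14.6768  5.7106]
[ 0.5582 -0.2276 20.8716 17.0617  6.3402]
[ 0.3466 -0.2318 13.2398 39.2944 21.3706]
[ 0.5418 -0.2875 18.     17.5     0.    ]
[ 0.3435 -0.3215 32.     26.      0.    ]
[ 0.5519 -0.3506 35.2259 17.6749  7.125 ]
[ 0.3888 -0.4135 32.     16.5     0.    ]
28.775 [ 0.4933 -0.3426  0.1114] [-1.7996e+02  6.0000e-02 -7.4300e+00] 0.0274 [-0.5  0.5  0.4] [-0.81  0.34  1.63 -0.    1.17  0.89]
[ 0.01  0.11  9.01 -0.04  0.06  0.07]
```

View pics/wrist_18.png

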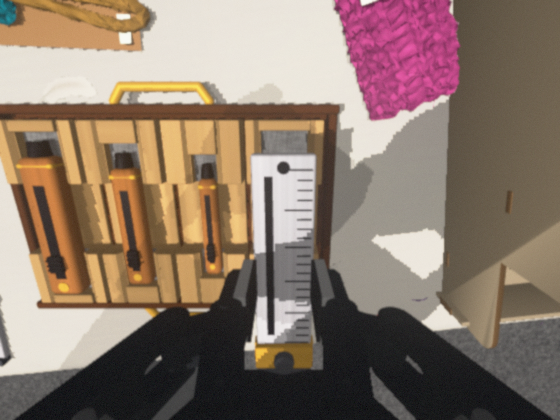

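Request:
{"op": "play_rows", "data": {
  "deltas": [
    [[0,0,2.5,0,0,0,255],[0,0,5,0,0,0,255],[0,0,6.6,0,0,0,255],[0,0,7.6,0,0,0,255],[0,0,8.3,0,0,0,255],[0,0,8.7,0,0,0,255],[0,0,8.95,0,0,0,255],[0,0,9,0,0,0,255]]
  ]
}}

```text
clock: 29.78
tool_pos: [0.4932, -0.3433, 0.0216]
tool_rot: [-3.141, 0.001, -0.13]
force: [-0.7, 0.3, -1.7]
gripper_width: 0.0276
```

Request:
{"op": "play_rows", "data": {
  "deltas": [
    [[0,0,0.02,0,0,0,255],[0,0,0.03,0,0,0,255]]
  ]
}}

```text
clock: 30.02
tool_pos: [0.4932, -0.3434, 0.0214]
tool_rot: [-3.141, 0.001, -0.13]
force: [-0.5, 0.2, -0.0]
gripper_width: 0.0274
```

```bash
python3 cap.py wrist 19
```

```text
30.075 [ 0.4933 -0.3434  0.0214] [-3.1413e+00  6.0000e-04 -1.3040e-01] 0.027629138566891632 [0.2 0.7 0.6] [-0.81  0.47  1.66 -0.    1.01  0.89] 0.0021 [ 0.573 -0.354  0.164] [-0.32  -0.    -1.703]
```

View pics/wrist_19.png

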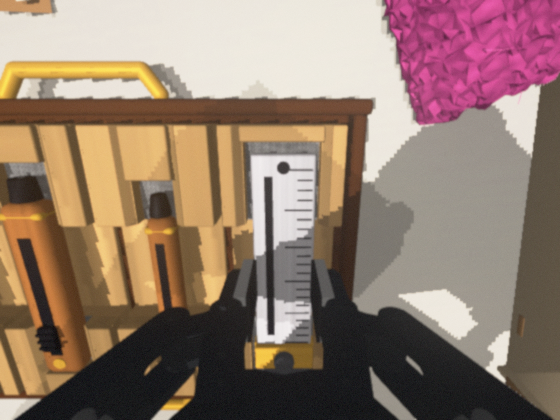

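The gauge lies within the groove (249–320 px) but shows no contact yet. I'll lower it in 0.3 mm steps.

Request:
{"op": "play_rows", "data": {
  "deltas": [
    [[0,0,0.03,0,0,0,255],[0,0,0.05,0,0,0,255],[0,0,0.05,0,0,0,255]]
  ]
}}

```text
clock: 30.45
tool_pos: [0.4933, -0.3434, 0.0214]
tool_rot: [-3.141, 0.001, -0.13]
force: [-2.1, 1.2, 5.9]
gripper_width: 0.0276
```

Contact is 5.9 N at z = .0214, as expected. I'll release with a limited opening.

Request:
{"op": "play_rows", "data": {
  "deltas": [
    [[0,0,0,0,0,0,160],[0,0,0,0,0,0,140],[0,0,0,0,0,0,125],[0,0,-1,0,0,0,122],[0,0,-3,0,0,0,122],[0,0,-7,0,0,0,122],[0,0,-12,0,0,0,122],[0,0,-15,0,0,0,122]]
  ]
}}

```text
clock: 31.45
tool_pos: [0.4944, -0.3444, 0.1757]
tool_rot: [3.138, -0.004, -0.13]
force: [-0.1, -0.6, -0.1]
gripper_width: 0.0444
```

Request:
{"op": "play_rows", "data": {
  "deltas": [
    [[0,0,-2,0,0,0,100],[0,0,-2,0,0,0,100],[0,0,-2,0,0,0,100]]
  ]
}}

```text
clock: 31.82
tool_pos: [0.4926, -0.3427, 0.189]
tool_rot: [-3.139, 0.003, -0.13]
force: [0.9, -0.7, -0.9]
gripper_width: 0.052
```

```bash
python3 cap.py wrist 20; python3 cap.py side 20; python3 cap.py scene 20
python3 - <<'E'
from h import *
np.set_printoptions(suppress=True)
im,d,p=load("wrist_20.npz");P=cloud(p,d)
for b in blobs(p,d,.0323,.045):print(np.round(b[:6],4),b[6])
# gauge bar heights along the groove
c=np.array([.4935,-.3434]);u=np.array([np.cos(np.radians(-7.5)),np.sin(np.radians(-7.5))]);v=np.array([-u[1],u[0]])
Q=P[d>0];l=(Q[:,:2]-c)@u;w=(Q[:,:2]-c)@v
for a in np.arange(-.07,.075,.01):
    k=(abs(l-a)<.004)&(abs(w)<.010)&(Q[:,2]<.05)
    if k.sum(): print(a.round(3),[ (np.median(Q[k&(abs(w-o)<.004),2])*1000).round(1) if (k&(abs(w-o)<.004)).any() else None for o in(-.008,0,.008)])
for n in("scene_20.npz","scene0.npz","side_20.npz"):
  im,d,p=load(n);print(n)
  for b in blobs(p,d):
    if 80<b[2]<170 and b[3]<60 and b[1]>-.1: print(np.round(b[:6],4),b[6])
E
```

```text
31.875 [ 0.4925 -0.3425  0.1886] [-3.1388  0.0037 -0.1305] 0.05191726795908805 [ 0.3 -0.1  0.2] [-0.81  0.26  1.57 -0.    1.32  0.89] 0.0066 [ 0.572 -0.353  0.332] [-0.323  0.002 -1.703]
31.925 [ 0.4925 -0.3425  0.1886] [-3.1388  0.0038 -0.1305] 0.051568258432958966 [-0.5  0.2  0.1] [-0.81  0.26  1.57 -0.    1.32  0.89] 0.0043 [0.016 0.905 0.489] [ 1.2   -0.025 -2.617]
31.975 [ 0.4926 -0.3426  0.1887] [-3.1389  0.0035 -0.1305] 0.05166549705347833 [ 0.8 -0.5 -0.1] [-0.81  0.26  1.57 -0.    1.32  0.89] 0.0073 [-0.091  0.595  0.829] [ 0.85   0.    -2.331]
[  0.5178  -0.4819 255.2129   6.7559  -1.3411  40.1286] [416, 0, 16, 275]
[  0.5167  -0.1655 122.8555  26.3604  -7.7094  37.3621] [84, 133, 46, 119]
[ 0.5056 -0.2241 99.1554 19.6433 -7.8837 34.4995] [152, 149, 30, 95]
[ 0.4753 -0.2815 17.6737  5.5783 -9.0419 35.5891] [225, 211, 6, 17]
[ 0.4476 -0.3376  9.7281  9.6062 42.4438 35.8804] [280, 233, 11, 11]
[ 0.3939 -0.5508 98.2522  3.0103 89.3436 40.0539] [445, 253, 95, 17]
-0.07 [np.float64(29.9), np.float64(30.1), np.float64(29.7)]
-0.06 [np.float64(30.6), np.float64(30.3), np.float64(30
[... 868 characters left out ...]
 26, 31]
[  0.4442   0.0822 147.1108  27.3594 -13.324   15.332 ] [260, 243, 37, 43]
scene0.npz
[ 0.621  -0.0404 93.733  22.1389  2.5736 12.374 ] [251, 194, 28, 18]
[  0.6369   0.0763 135.2678  38.5821   3.1549  18.4976] [208, 207, 38, 29]
[  0.4338  -0.0362 129.3106  32.7931 -12.1873   8.8   ] [296, 222, 40, 37]
[  0.601    0.2002 111.2071  30.5832  17.3159  15.153 ] [175, 243, 41, 22]
[  0.4419   0.083  142.7613  25.9285 -13.5652  15.2913] [260, 244, 37, 42]
[  0.4321   0.3056 127.105   32.9568   2.4664   8.5752] [178, 301, 51, 45]
side_20.npz
[  0.4313  -0.0375 127.3172  35.8299 -12.1044   7.1623] [304, 232, 43, 18]
[  0.4401   0.0855 140.9284  21.1376 -11.7995  13.4236] [280, 246, 45, 22]
```

View pics/wrist_20.png

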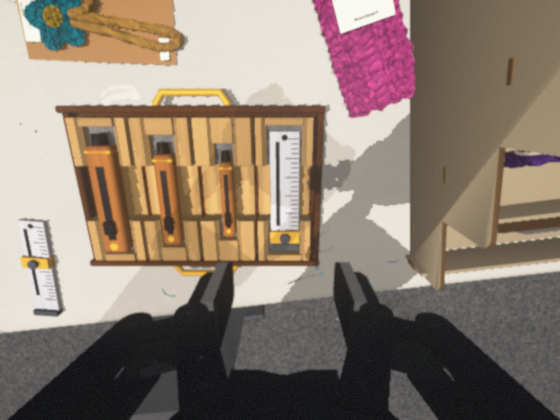

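View pics/side_20.png

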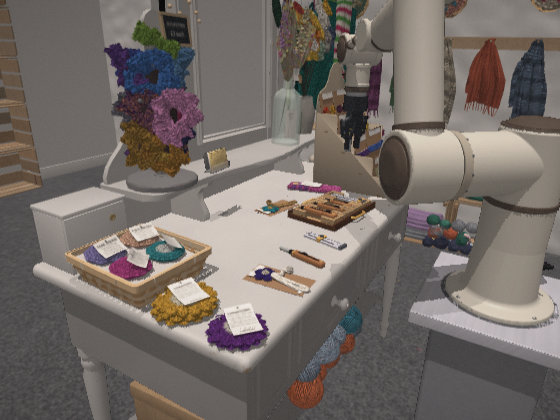

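All four items are flat at their seated heights, the out hook and out gauge have not moved, and the gripper is clear. I'll hand in.

Run:
```python
from cell import robot
print(robot.job_done())
```

```text
the job is handed in; nothing more can be done
None
```

The three slid-in hooks and the home gauge each lie in the rest of their own size. I lowered each one until it touched at about 5–8 N before opening the fingers. The job was handed in at about 32 s of the 96 s allowed.

| Item | Top height measured (mm) | Top height expected (mm) |
|---|---|---|
| Small hook | 31.5 | 31 |
| Medium hook | 34.5 | 34 |
| Large hook | 37.4 | 37 |
| Gauge bar | 26.1–26.9 along its length | 26 |

- **Fit:** all four lie parallel to the grooves, at about -7.5°. The small hook's height is from the check made just after it was placed. In the last picture it still lies in its rest.
- **Left in place:** the out hook and the out gauge were not touched. The side camera at the end put each within about 3 mm of where it was first seen. The last scene-camera measurement of the out gauge was shortened (104 mm instead of 126 mm), probably because the arm hid part of it, so I did not use it.
- **Large hook grip:** I held the large hook 8 mm off its middle so the wrist would stay clear of the plant stand. It still seated centred.

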